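# Mix the beads and close the keyed bead bowl

## Robot

A 6-joint arm with a two-finger parallel gripper is mounted at the origin on the work surface. World frame = base frame: x ahead of the robot, y to its left, z up, the work surface at z = 0. Lengths are in m, angles in rad, forces in N, time in s.
With the tool pointing down it reaches from about 0.25 to 0.775 m from the base axis. Payload 4 kg.
Tool frame: the origin (TCP) lies on the centre line of the jaws, within the pads' length; the fingertips stand 17 mm ahead of it and the grasp point (between the pads) lies 2 mm behind it; z points along the fingers, y is the line along which they close (so a half turn about z gives the same grasp; the last joint's range is limited). The gripper opens to 94 mm and grips with 3 to 60 N. Pads are 16 mm wide; open, the fingers measure 119 mm over their backs; the gripper's body (75 mm by 177 mm) begins 78 mm behind the grasp point.
Start: joints at [1.137, 0.087, 1.371, -0, 1.684, -0.103], TCP at [0.179, 0.52, 0.223] pointing down, gripper open.
Joint ranges: [-3.1, 3.1], [-0.76, 2.03], [0.27, 2.55], [-1.08, 4.22], [0.17, 2.65], [-2.57, 2.57]. Speed limits (rad/s): [2.79, 2.79, 3.14, 3.14, 3.14, 3.14].

## Interface

Orientations are given as [roll, pitch, yaw] about the fixed x, y, z axes, in that order (R = Rz(yaw) Ry(pitch) Rx(roll)).
In Python, from bench import robot gives the robot as it stands.
- The arm moves only by the tool servo_tool, never from a script. Its argument "plan" is a list of rows, each a list of 7 numbers: the shift along the tool's x, y, z normalised to -1 to 1, where 1 is 0.1 m, then the turn, a rotation vector about the tool's x, y, z normalised to -1 to 1, where 1 is pi/2 rad, then the finger opening in mm, from 0 to 94. In form: [[x, y, z, ax, ay, az, gripper], ...]. A call has 1 to 12 rows; each row is the pose to reach, as a shift and turn from the pose commanded when the call began, along the tool's axes at that moment; what a row does not reach only later rows make up. A row lasts 1/12 s, in which the tool goes at most 41.7 mm and 7.16 degrees, less where a joint would pass 70% of its speed; a pose out of reach is approached as far as the arm can. A call with a number of a shift or a turn outside -1 to 1 is refused whole. A call with a gripper value outside its range is refused whole. The fingers move at their own pace and stop on an object; the grip force is fixed at half the most. Time passes only in rows, so rows that repeat a pose let the fingers close. It gives the time, the measured TCP pose, the force, the opening and the grip force at its end, in the units of the state.
- robot.get_obs(): the state, without advancing time (a new reading comes with each control period).
- robot.snapshot(name): name is "scene" or "top" or "wrist"; returns the picture (384x512x3 uint8, red, green, blue); there is no depth.
- robot.camera_params(name): a dict with "camera_matrix" (3x3 intrinsics, pixels), "rvec" (rotation vector, rad) and "tvec" (3), from world to camera coordinates, as OpenCV has them; the wrist camera has in their place "tool_from_camera" (4x4, takes a point from camera to tool coordinates, whose origin is the TCP and whose axes are the flange's). Camera axes: x right, y down, z forward; pixel columns grow to the right and rows downward; lengths in m; the calibration is good to about 2 mm. A picture is of the moment at which its call begins: read the wrist's pose just before it. camera_params takes no time and is no camera call.
- robot.close_job(): hands the job in; it is judged then, once.
Trained networks look in the newest picture that a camera, given by its name, has taken for a name from the list of things; names that differ only in an ending like _2 or _b are one class to them, and where a whole thing is asked for, a point or a joint stands for the part that bears it (a point fixed in the world has none). Each returns a list of dicts, best first, with "conf" (0 to 1); they miss things now and then, are a little off and sometimes report something else, mostly with a low value. They report only what shows in the picture. A call takes as long as a camera call. They do not tell look-alikes from the thing itself.
- robot.find_in(thing, camera): "extent" ([centre column, centre row, width, height] in pixels, round what is visible of it).
The state is a dict: "time": time; "joint_positions": joint angles; "qvel": joint speeds; "joint_torque": joint torques, N m; "tool_pos": TCP position; "ee_rot": TCP orientation; "wrist_force": force on the tool from outside, world axes, zero at the start; "wrist_torque": the same for the moment, N m; "width": finger opening in m; "finger_force": force on a finger pad.
Only numpy, scipy, OpenCV 4.12 (cv2) and the standard library are available. Lean on these libraries where they do the work, as an engineer would, in place of code of your own. Each camera call takes 0.05 s, during which the arm holds its last target. There are 200 camera calls.

## Task

Take the wooden pestle and stir the beads round the bowl's channel until the two sorts have worked into each other's half, then stand the pestle upright, back on its cork coaster. Then close the bowl with the knobbed tray: turn it so that the notch in its edge takes the key on the bowl's rim and set it down gently, fully home and level on the rim, and let go. Keep all the beads in the bowl and leave the other things on the bench where they are.

Things in the scene. Friction and masses are not known exactly. Their poses are not given: they have to be found in the camera images.
- bowl: Ring-shaped wooden bowl, fixed to the bench. Origin: centre of its underside, z up, +x to the key on its rim. 136 mm across, rim 42 mm high, wall sloping in. Its floor (6 mm above the origin) is a channel between a round boss (radius 14, 27 mm high) and the wall (radius 47): stir along its mid line, radius 31 mm. Six beads lie in it, with gaps at the key and opposite.
- bowl_key (a point): Top middle of the key: a darker wooden tab standing 14 mm above the bowl's rim, 12 mm wide, 7 mm thick (61 to 68 mm from the bowl's axis). This point is 64.5 mm from the axis, 56 mm above the bench.
- tray_handle (a point): Centre of the square knob of the loose round wooden tray (0.24 to 0.39 kg, 136 mm across). The knob is 28 mm along the tray's x and y and 20 mm high, on the tray's axis, on a stem 16 mm across; its centre is 64 mm above the tray's underside. The tray's wall rises to 34 mm. +x points to the notch.
- tray_foot (a point): Centre of the tray's underside, +x towards the notch; starts at bench height. A tapered spigot 6 mm deep (radius 52 to 57.5 mm) enters the bowl's mouth and the 8 mm thick flange above it rests on the rim: fully home, the underside is 36 mm above the bench and the handle's centre 100 mm.
- tray_notch (a point): Middle of the notch in the edge of the tray's flange, 64.5 mm from the tray's axis toward its +x, 6 mm above its underside; the notch is 17 mm wide and 11 mm deep radially, through the full flange. Fully home it encloses the bowl's key.
- pestle_mid (a point): Half-way up the upright wooden pestle (114 mm tall, 0.07 to 0.12 kg), z up. Round foot 24 mm across up to 18 mm high, square handle 18 mm thick (faces along x and y) from 28 to 102 mm, round knob 22 mm across on top. Hold the handle firmly, square to its faces, about 5 to 15 mm above this point. Starts standing on the coaster.
- pestle_foot (a point): Centre of the pestle's flat underside, 57 mm below its middle.
- coaster_top (a point): Middle of the top of the fixed round cork coaster, 84 mm across, 5 mm thick, on which the pestle stands.
- barrel0_c (a point): Centre of a barrel-shaped polished slippery stone bead, 18 mm across, 16 mm long. At the start the three barrels lie in the bowl's +y half.
- barrel1_c (a point): Centre of a barrel-shaped polished slippery stone bead, 18 mm across, 16 mm long. At the start the three barrels lie in the bowl's +y half.
- barrel2_c (a point): Centre of a barrel-shaped polished slippery stone bead, 18 mm across, 16 mm long. At the start the three barrels lie in the bowl's +y half.
- ball0_c (a point): Centre of a round polished slippery stone bead, 18 mm across. At the start the three balls lie in the bowl's -y half.
- ball1_c (a point): Centre of a round polished slippery stone bead, 18 mm across. At the start the three balls lie in the bowl's -y half.
- ball2_c (a point): Centre of a round polished slippery stone bead, 18 mm across. At the start the three balls lie in the bowl's -y half.
- dish_c (a point): Centre of a white bowl of green beads, 116 mm across, 38 mm high. Leave it alone.
- stand_c (a point): Centre of a white bracelet stand, about 70 x 100 mm, 130 mm high. Leave it alone.
- pliers_c (a point): Joint of a pair of pliers lying on the bench, about 165 mm long, 16 mm high. Leave them alone.
Mind the look-alikes: they are no part of the job. Of the things that look like the part that bears pestle_mid, the smallest one is meant.

How it is judged:
On the way, in this order (a step that is already met when the one before it is completed fails the run):
1. stirred: with the pestle's foot low in the bowl, at least one barrel lies 5 mm or more into the balls' first half and one ball 5 mm or more into the barrels' first half (z of pestle_foot in the frame of bowl below 0.022 m and horizontal distance between pestle_foot and bowl below 0.05 m and y of any of barrel0_c, barrel1_c, barrel2_c in the frame of bowl below -0.005 m and y of any of ball0_c, ball1_c, ball2_c in the frame of bowl above 0.005 m), for 0.05 s.
2. the pestle stands upright on the coaster again (horizontal distance between pestle_foot and coaster_top below 0.032 m and angle between pestle_mid's own z axis and vertical below 0.1 rad and height (world z) of pestle_foot below 0.009 m and contact force between pestle and the fingers below 0.1 N), for 0.2 s.
At the end, for the whole second after the job is handed in: Tray level (2 degrees), fully home on the bowl (underside 36 +-3 mm above the bowl's underside, axes within 6 mm), notch over key (within 10 mm); pestle upright (6 degrees) on the coaster, within 32 mm of its middle; all six beads in the bowl; all released and at rest (z of tray_foot in the frame of bowl between 0.033 and 0.039 m and horizontal distance between tray_foot and bowl below 0.006 m and angle between tray_foot's own z axis and vertical below 0.035 rad and horizontal distance between tray_notch and bowl_key below 0.01 m and linear speed of each of tray, pestle below 0.02 m/s and horizontal distance between pestle_foot and coaster_top below 0.032 m and angle between pestle_mid's own z axis and vertical below 0.1 rad and height (world z) of pestle_foot below 0.009 m and z of each of barrel0_c, barrel1_c, barrel2_c, ball0_c, ball1_c, ball2_c in the frame of bowl below 0.04 m and horizontal distance between each of barrel0_c, barrel1_c, barrel2_c, ball0_c, ball1_c, ball2_c and bowl below 0.06 m); the robot touches nothing.
It fails at once if a bead leaves the bowl (horizontal distance between any of barrel0_c, barrel1_c, barrel2_c, ball0_c, ball1_c, ball2_c and bowl above 0.075 m).
It fails at once if the tray is dropped or rammed on the bowl (more than 60 N) (contact force between tray and bowl above 60 N).
It fails at once if the dish, the bracelet stand or the pliers are moved more than 20 mm (distance of any of dish_c, stand_c, pliers_c from where it was at the start of the episode above 0.02 m).
It also fails if it takes over 70 s, if anything falls off the work surface, if the arm or the gripper's body presses on something with over 40 N, if the wrist force passes 120 N, or if a joint passes its speed limit or range.

## Working session

There is one attempt and no reset: what is moved stays moved. The work goes in short steps, Python scripts to look and compute and a tool call to move; the robot and the scene stay as the last step left them, time stands still between calls to the robot, and variables do not carry over. Pictures are saved under pics/ and viewed, at most 10 in all, crops included, and the job is handed in when it is done.

Besides the shell and the picture viewer there is one more tool, called after ">>>" in YAML: its name, and indented under it one key for each argument. servo_tool: Moves the arm, as the interface text tells. Scaled input: -1 to 1 covers 0.1 m each way for a shift and pi/2 rad each way for a turn. Its arguments: {"type":"object","properties":{"plan":{"type":"array","items":{"type":"array","items":{"type":"number"}}}},"required":["plan"]}

```bash
mkdir -p pics; cat > h.py <<'E'
import numpy as np, cv2
from scipy.spatial.transform import Rotation as R
from bench import robot
def cam(n):
    p=robot.camera_params(n); K=np.array(p["camera_matrix"])
    if n=="wrist":
        o=robot.get_obs(); T=np.eye(4); T[:3,:3]=R.from_euler('xyz',o["ee_rot"]).as_matrix(); T[:3,3]=o["tool_pos"]
        M=np.linalg.inv(T@np.array(p["tool_from_camera"])); return K,M[:3,:3],M[:3,3]
    return K,cv2.Rodrigues(np.array(p["rvec"],float))[0],np.array(p["tvec"],float).ravel()
def ray(c,u,v,z):
    K,Rm,t=c; d=Rm.T@np.linalg.solve(K,[u,v,1]); o=-Rm.T@t
    return o+d*(z-o[2])/d[2]
def proj(c,P):
    K,Rm,t=c; q=K@(Rm@np.asarray(P,float)+t); return q[:2]/q[2]
def shot(n,f=None):
    c=cam(n); im=np.asarray(robot.snapshot(n))
    if f: cv2.imwrite("pics/"+f,im[:,:,::-1])
    return c,im
E
python3 - <<'E'
from h import *
o=robot.get_obs(); print({k:np.round(v,3) for k,v in o.items()})
for n in("scene","top"):
    c,im=shot(n,n+"0.png"); print(n,"cam pos",-c[1].T@c[2])
    for t in["bowl","bowl_key","tray_handle","tray_notch","pestle_mid","coaster_top","dish_c","stand_c","pliers_c"]:
        print(t,[(np.round(d["extent"]).tolist(),round(d["conf"],2)) for d in robot.find_in(t,n)[:4]])
a=cv2.imread("pics/scene0.png");b=cv2.imread("pics/top0.png")
E
```

```text
{'time': np.float64(0.0), 'joint_positions': array([ 1.137,  0.088,  1.372, -0.   ,  1.684, -0.103]), 'qvel': array([ 0.   , -0.   , -0.   , -0.001, -0.002,  0.001]), 'joint_torque': array([-0.0000e+00, -3.4020e+01, -3.0242e+01,  7.2000e-02,  3.3000e-02,
       -0.0000e+00]), 'tool_pos': array([0.178, 0.52 , 0.221]), 'ee_rot': array([-3.139, -0.   ,  2.811]), 'wrist_force': array([-1.063, -0.201, -0.93 ]), 'wrist_torque': array([ 0.027,  0.007, -0.021]), 'finger_force': np.float64(0.0), 'width': np.float64(0.094)}
scene cam pos [1.59656851 0.07101173 0.69702801]
bowl [([386.0, 213.0, 50.0, 42.0], 0.88)]
bowl_key [([388.0, 216.0, 56.0, 39.0], 0.83)]
tray_handle [([214.0, 200.0, 46.0, 36.0], 0.61)]
tray_notch [([212.0, 196.0, 46.0, 40.0], 0.87)]
pestle_mid [([295.0, 179.0, 11.0, 40.0], 0.74), ([297.0, 157.0, 14.0, 49.0], 0.72), ([271.0, 160.0, 9.0, 52.0], 0.55)]
coaster_top []
dish_c [([258.0, 250.0, 54.0, 39.0], 0.62)]
stand_c [([358.0, 249.0, 54.0, 51.0], 0.67)]
pliers_c [([138.0, 177.0, 17.0, 26.0], 0.8), ([296.0, 179.0, 12.0, 38.0], 0.45)]
top cam pos [ 0.5045516  -0.10541341  1.11020817]
bowl [([111.0, 195.0, 55.0, 57.0], 0.91), ([102.0, 188.0, 8.0, 7.0], 0.64)]
bowl_key [([110.0, 196.0, 57.0, 52.0], 0.67)]
tray_handle [([308.0, 204.0, 56.0, 60.0], 0.65)]
tray_notch [([306.0, 206.0, 59.0, 59.0], 0.84)]
pestle_mid [([215.0, 274.0, 21.0, 16.0], 0.69), ([213.0, 232.0, 11.0, 10.0], 0.63), ([247.0, 265.0, 13.0, 22.0], 0.53), ([99.0, 201.0, 4.0, 13.0], 0.34)]
coaster_top [([214.0, 228.0, 32.0, 28.0], 0.62), ([100.0, 200.0, 8.0, 10.0], 0.48)]
dish_c [([243.0, 114.0, 55.0, 47.0], 0.69), ([110.0, 197.0, 60.0, 54.0], 0.49)]
stand_c [([144.0, 113.0, 58.0, 46.0], 0.8), ([111.0, 198.0, 59.0, 56.0], 0.66)]
pliers_c [([413.0, 254.0, 39.0, 70.0], 0.94)]
```

```bash
python3 - <<'E'
from h import *
im=cv2.imread("pics/top0.png"); 
cv2.imwrite("pics/topc.png",cv2.resize(im[90:300,70:350],(800,600),interpolation=cv2.INTER_CUBIC))
im=cv2.imread("pics/scene0.png"); cv2.imwrite("pics/scenec.png",cv2.resize(im[120:290,180:420],(800,567),interpolation=cv2.INTER_CUBIC))
c=cam("top");s=cam("scene")
for n,u,v,z in[("bowl",111,195.5,.021),("tray",307,206,.02),("coaster",214,229,.005),("pestle",213,232,.1),("p2",215,274,.1),("p3",247,265,.1),("dish",243,114,.02),("stand",144,113,.06),("pliers",413,254,.01)]:
    p=ray(c,u,v,z);print(n,p.round(3),np.hypot(*p[:2]).round(3),proj(s,p).round())
E
```

```text
bowl [0.566 0.244 0.021] 0.617 [386. 216.]
tray [ 0.554 -0.229  0.02 ] 0.599 [210. 198.]
coaster [ 0.492 -0.005  0.005] 0.492 [293. 198.]
pestle [ 0.487 -0.012  0.1  ] 0.487 [292. 167.]
p2 [ 0.394 -0.019  0.1  ] 0.395 [293. 152.]
p3 [ 0.416 -0.089  0.1  ] 0.425 [268. 153.]
dish [ 0.775 -0.068  0.02 ] 0.778 [255. 254.]
stand [0.761 0.164 0.06 ] 0.778 [358. 246.]
pliers [ 0.444 -0.491  0.01 ] 0.662 [136. 174.]
```

View pics/topc.png

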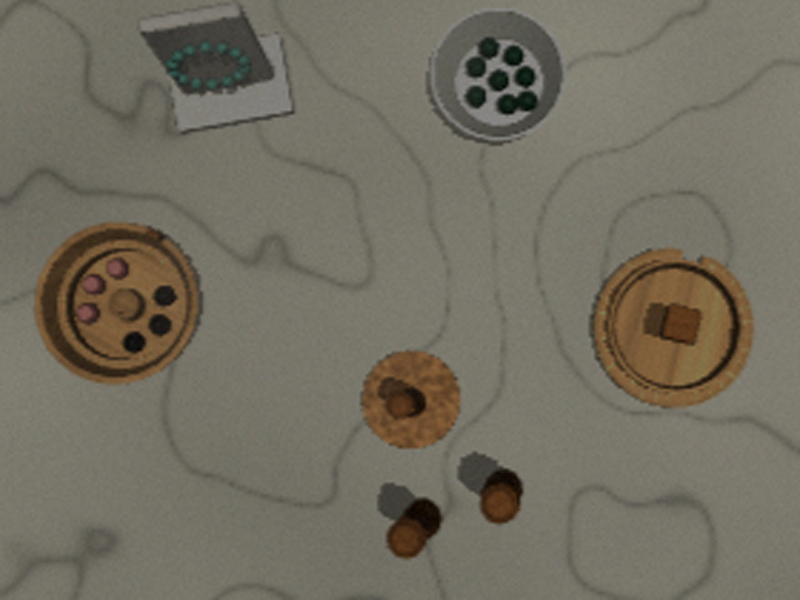

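View pics/scenec.png

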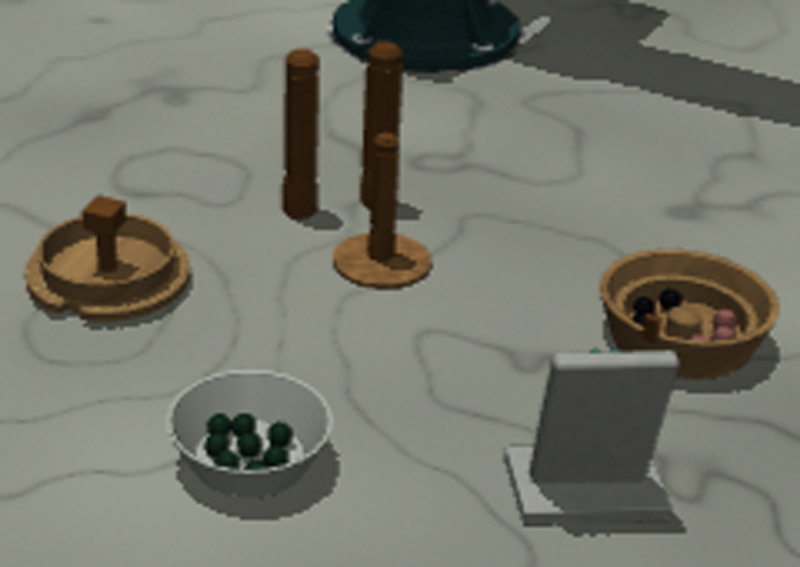

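The pestle look-alikes in the top view are at (213,232) on the coaster, (215,274) and (247,265). The one on the coaster at (213,232) is clearly the smallest and is standing on cork, and both enlarged crops confirm it. The bowl is at top (111,196), with its key up and to the right at (125,172), pink barrels on the left and black balls on the right. The tray is at (306,206) with its notch upward at about (311,178).

I'll move towards the bowl now.

>>> servo_tool:
  plan:
    - [-0.35,-0.17,0,0,0,0,94]
    - [-0.75,-0.37,0,0,0,0,94]
    - [-1,-0.5,0,0,0,0,94]

```text
time: 1.25
tool_pos: [0.2581, 0.439, 0.2224]
ee_rot: [-3.141, 0.001, 2.812]
wrist_force: [1.1, 1.2, 0.1]
width: 0.0939
finger_force: 0.0
```

>>> servo_tool:
  plan:
    - [-0.35,-0.17,-0.1,0,0,0,94]
    - [-0.75,-0.37,-0.2,0,0,0,94]
    - [-1,-0.5,-0.3,0,0,0,94]

```text
time: 1.5
tool_pos: [0.3366, 0.3585, 0.2525]
ee_rot: [-3.141, 0.0, 2.81]
wrist_force: [-0.2, 0.8, 0.4]
width: 0.0942
finger_force: 0.0
```

>>> servo_tool:
  plan:
    - [-0.35,-0.17,0,0,0,0,94]
    - [-0.75,-0.37,0,0,0,0,94]
    - [-1,-0.5,0,0,0,0,94]

```text
time: 1.75
tool_pos: [0.4155, 0.2787, 0.253]
ee_rot: [3.141, 0.002, 2.809]
wrist_force: [0.6, 0.7, 1.1]
width: 0.0944
finger_force: 0.0
```

>>> servo_tool:
  plan:
    - [-0.35,-0.17,0,0,0,0,94]
    - [-0.75,-0.37,0,0,0,0,94]
    - [-1,-0.5,0,0,0,0,94]
    - [-1,-0.5,0,0,0,0,94]

```text
time: 2.08
tool_pos: [0.4952, 0.1967, 0.2517]
ee_rot: [-3.139, 0.001, 2.804]
wrist_force: [-0.6, 0.2, -0.5]
width: 0.0935
finger_force: 0.0
```

```bash
python3 - <<'E'
from h import *
c,im=shot("wrist","w1.png"); print(np.round(robot.camera_params("wrist")["tool_from_camera"],3).tolist(), c[0].round(0).tolist())
print("bowl",proj(c,[.566,.244,.042]),"pestle",proj(c,[.488,-.008,.1]))
for t in["bowl","bowl_key","pestle_mid","coaster_top"]: print(t,[(np.round(d["extent"]).tolist(),round(d["conf"],2)) for d in robot.find_in(t,"wrist")[:3]])
E
```

```text
[[0.0, -0.972, -0.235, 0.068], [1.0, 0.0, 0.001, 0.001], [-0.0, -0.235, 0.972, -0.161], [0.0, 0.0, 0.0, 1.0]] [[288.0, 0.0, 258.0], [0.0, 288.0, 192.0], [0.0, 0.0, 1.0]]
bowl [308.03670083 213.37642932] pestle [ 88.55391078 236.71483274]
bowl []
bowl_key [([305.0, 214.0, 100.0, 100.0], 0.85)]
pestle_mid [([36.0, 198.0, 72.0, 41.0], 0.97), ([108.0, 228.0, 58.0, 43.0], 0.84), ([54.0, 162.0, 106.0, 47.0], 0.75)]
coaster_top [([133.0, 214.0, 60.0, 55.0], 0.7)]
```

View pics/w1.png

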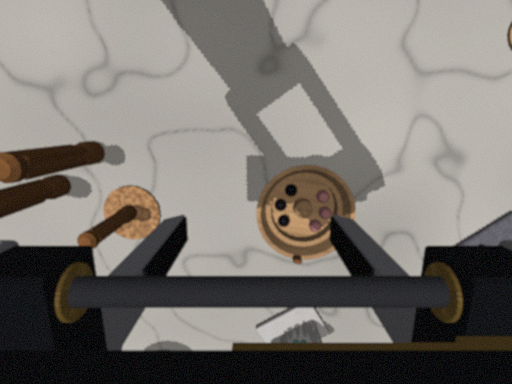

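The wrist view shows the bowl at (306,213), its key at (297,258), the black balls on the left, the pink barrels on the right, the coaster at (132,212), and the small pestle leaning left in perspective with its top at (88,240).

```bash
python3 - <<'E'
from h import *
c=cam("wrist"); T=cam("top"); S=cam("scene")
b=ray(c,306,213.5,.042); k=ray(c,297,258,.056); print("wrist bowl",b,"key",k,np.linalg.norm((k-b)[:2]),np.arctan2(*(k-b)[1::-1]))
b=ray(T,111.5,196.2,.042); k=ray(T,70+157/2.857,90+233/2.857,.056); print("top bowl",b,"key",k,np.linalg.norm((k-b)[:2]),np.arctan2(*(k-b)[1::-1]))
print("coaster w",ray(c,132,212.5,.005),"top",ray(T,70+410.5/2.857,90+399/2.857,.005))
print("pestle top w",ray(c,88,241,.119),"top",ray(T,70+402/2.857,90+404/2.857,.119))
# big pestle heights: triangulate top (top cam vs scene)
def tri(a,bb):
    P1=T[0]@np.c_[T[1],T[2]];P2=S[0]@np.c_[S[1],S[2]];X=cv2.triangulatePoints(P1,P2,np.array(a,float).reshape(2,1),np.array(bb,float).reshape(2,1)).ravel();return (X[:3]/X[3]).round(3)
print(tri([70+500/2.857,90+503/2.857],[180+302*.3,120+55*.3]),tri([70+406/2.857,90+538/2.857],[180+384*.3,120+48*.3]),tri([70+402/2.857,90+404/2.857],[180+385*.3,120+139*.3]))
E
```

```text
wrist bowl [0.56110983 0.24809329 0.042     ] key [0.61247179 0.21773749 0.056     ] 0.05966175538784451 -0.5337882456697692
top bowl [0.5636318  0.23552762 0.042     ] key [0.62136138 0.20266954 0.056     ] 0.06642558465666029 -0.517443667675396
coaster w [0.48963515 0.00677848 0.005     ] top [ 0.49077226 -0.00418923  0.005     ]
pestle top w [0.4864788  0.00850911 0.119     ] top [ 0.48822009 -0.00827499  0.119     ]
[ 0.418 -0.084  0.155] [ 0.391 -0.016  0.154] [ 0.488 -0.005  0.117]
```

```bash
python3 - <<'E'
from h import *
print(robot.get_obs()["tool_pos"],robot.get_obs()["ee_rot"])
S=cam("scene");T=cam("top")
print("scene coaster",ray(S,180+382*.3,120+260*.3,.005),"bowl rim",ray(S,180+690*.3,120+301*.3,.042), "pestle top",ray(S,180+385*.3,120+138*.3,.117))
c,im=shot("wrist","w2.png")
# coaster ellipse by colour
def blob(im,roi):
    h=cv2.cvtColor(im,cv2.COLOR_RGB2HSV); m=((h[...,1]>70)&(h[...,2]>60)).astype(np.uint8)
    x0,y0,x1,y1=roi; k=np.zeros_like(m); k[y0:y1,x0:x1]=m[y0:y1,x0:x1]
    cs,_=cv2.findContours(k,0,1); q=max(cs,key=cv2.contourArea); return cv2.fitEllipse(cv2.convexHull(q)),cv2.boundingRect(q)
e=blob(im,(245,150,370,275)); print("bowl",e,ray(c,*e[0][0],.042))
e=blob(im,(104,175,165,240)); print("coaster",e,ray(c,*e[0][0],.005))
t,im=shot("top"); e=blob(im,(75,160,150,235)); print("top bowl",e,ray(t,*e[0][0],.042))
e=blob(im,(190,205,240,252)); print("top coaster",e,ray(t,*e[0][0],.005))
print("grip in top", proj(t,robot.get_obs()["tool_pos"]))
E
```

```text
[0.4912035  0.20216798 0.2526851 ] [ 3.14102077e+00 -2.55940282e-04  2.81245747e+00]
scene coaster [ 4.93866110e-01 -6.12486827e-05  5.00000000e-03] bowl rim [0.57365649 0.2427087  0.042     ] pestle top [ 0.48547982 -0.0031901   0.117     ]
bowl (((301.46478271484375, 216.9550018310547), (93.886474609375, 98.4992446899414), 52.01101303100586), (253, 170, 98, 98)) [0.56382344 0.24088245 0.042     ]
coaster (((128.94752502441406, 214.68292236328125), (51.023555755615234, 57.31254196166992), 125.72781372070312), (104, 189, 53, 51)) [0.49126907 0.00106796 0.005     ]
top bowl (((110.33951568603516, 195.5457305908203), (56.24229431152344, 57.88634490966797), 72.8929443359375), (82, 168, 58, 56)) [0.56510287 0.23832549 0.042     ]
top coaster (((213.31094360351562, 229.39566040039062), (34.32733154296875, 34.680946350097656), 58.498741149902344), (196, 213, 35, 34)) [ 0.49138309 -0.00326543  0.005     ]
grip in top [ 91.69324233 227.94962275]
```

>>> servo_tool:
  plan:
    - [-0.1,-0.35,0,0,0,0,94]
    - [-0.2,-0.75,0,0,0,0,94]
    - [-0.3,-1,0,0,0,0,94]

```text
time: 2.68
tool_pos: [0.4867, 0.096, 0.2529]
ee_rot: [-3.141, 0.001, 2.813]
wrist_force: [1.0, 0.2, -0.1]
width: 0.0939
finger_force: 0.0
```

>>> servo_tool:
  plan:
    - [-0.3,-0.35,0.1,0,0,0,94]
    - [-0.6,-0.7,0.2,0,0,0,94]
    - [-0.9,-0.9,0.3,0,0,0,94]
    - [-0.9,-0.9,0.3,0,0,0,94]
    - [-0.9,-0.9,0.3,0,0,0,94]
    - [-0.9,-0.9,0.3,0,0,0,94]

```text
time: 3.18
tool_pos: [0.5435, -0.0165, 0.2224]
ee_rot: [3.141, -0.001, 2.811]
wrist_force: [0.2, 0.6, -0.6]
width: 0.0939
finger_force: 0.0
```

```bash
python3 - <<'E'
from h import *
print(robot.get_obs()["tool_pos"])
c,im=shot("wrist","w3.png")
u=proj(c,[.489,-.003,.08]); print(u,proj(c,[.489,-.003,.119]),proj(c,[.491,0,.005]))
x,y=int(u[0]),int(u[1]); x0=max(0,x-100);y0=max(0,y-75); print(x0,y0)
cv2.imwrite("pics/w3c.png",cv2.resize(im[y0:y0+150,x0:x0+200,::-1],(800,600),interpolation=cv2.INTER_CUBIC))
E
```

```text
[ 0.54345765 -0.01649932  0.2224424 ]
[252.06018365 134.69625496] [251.2161824  136.43202591] [255.91140912 133.08822917]
152 59
```

View pics/w3c.png

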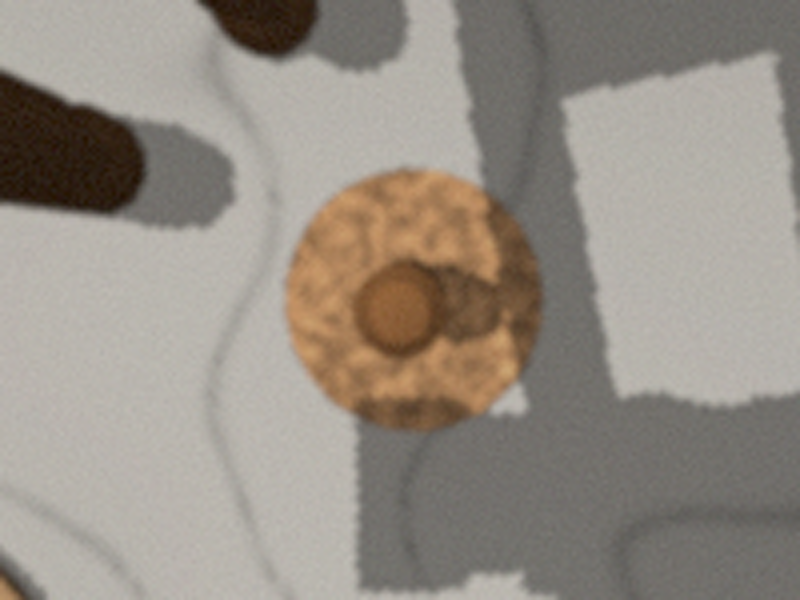

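The crop shows the pestle's knob at (252,136) and the coaster at (255.5,134), both where predicted. The view is straight down, so the handle's yaw can't be read. I'll take an oblique look from the side.

>>> servo_tool:
  plan:
    - [0,0.35,0.1,0,0,0,94]
    - [0,0.75,0.35,0,0,0,94]
    - [0,1,0.7,0,0,0,94]
    - [0,1,0.7,0,0,0,94]
    - [0,1,0.7,0,0,0,94]
    - [0,1,0.7,0,0,0,94]
    - [0,1,0.7,0,0,0,94]

```text
time: 3.82
tool_pos: [0.5768, 0.077, 0.155]
ee_rot: [3.141, 0.004, 2.811]
wrist_force: [0.9, -0.2, 0.3]
width: 0.0938
finger_force: 0.0
```

```bash
python3 - <<'E'
from h import *
print(robot.get_obs()["tool_pos"])
c,im=shot("wrist","w4.png")
u=proj(c,[.489,-.003,.06]); print(u,proj(c,[.489,-.003,.119]),proj(c,[.491,0,.005]))
x,y=int(u[0]),int(u[1]); x0=max(0,x-60);y0=max(0,y-45); print(x0,y0)
a=cv2.resize(im[y0:y0+90,x0:x0+120,::-1],(800,600),interpolation=cv2.INTER_CUBIC)
cv2.imwrite("pics/w4c.png",cv2.convertScaleAbs(a,alpha=2))
E
```

```text
[0.57684989 0.07695703 0.15496523]
[136.7654425  134.85415203] [100.86903889 138.85120749] [161.41434031 133.37521994]
76 89
```

View pics/w4c.png

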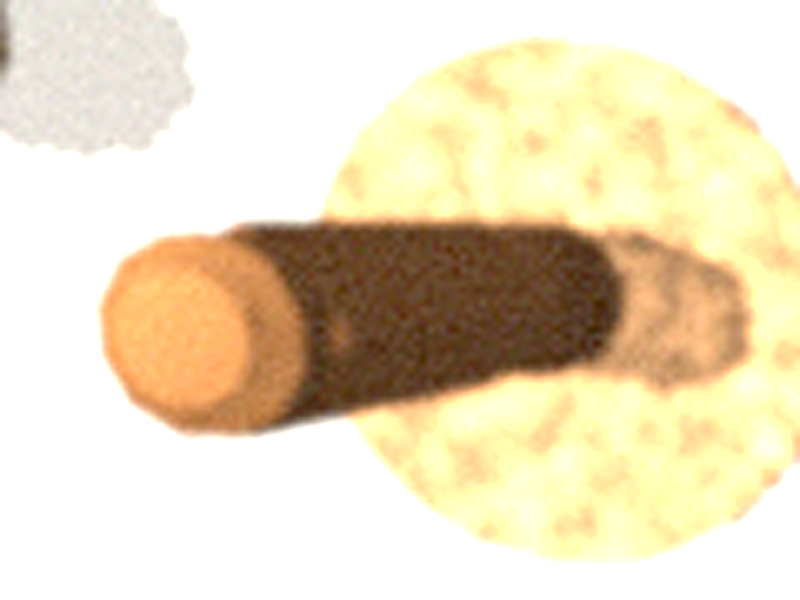

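```bash
cat > fit.py <<'E'
from h import *
def camw(pos,rot):
    p=robot.camera_params("wrist"); T=np.eye(4); T[:3,:3]=R.from_euler('xyz',rot).as_matrix(); T[:3,3]=pos
    M=np.linalg.inv(T@np.array(p["tool_from_camera"])); return np.array(p["camera_matrix"]),M[:3,:3],M[:3,3]
def render(c,x,y,yaw,S=8,z0=.04,z1=.095,box=None):
    d=.009*np.array([[1,1],[1,-1],[-1,-1],[-1,1]])@R.from_euler('z',yaw).as_matrix()[:2,:2].T
    P=np.array([proj(c,[x+a,y+b,z]) for z in(z0,z1) for a,b in d])
    m=np.zeros((box[3]*S,box[2]*S),np.uint8); q=((P-box[:2]+.5)*S).astype(np.float32)
    cv2.fillConvexPoly(m,cv2.convexHull(q).astype(np.int32),255); return cv2.resize(m,(box[2],box[3]),interpolation=cv2.INTER_AREA)/255.
def soft(im,lo,hi,box):
    v=im[box[1]:box[1]+box[3],box[0]:box[0]+box[2]].max(2).astype(float); return np.clip((hi-v)/(hi-lo),0,1)
def strip(c,x,y,box,z0=.045,z1=.09):
    a,b=proj(c,[x,y,z0]),proj(c,[x,y,z1]); n=(b-a); g=np.stack(np.meshgrid(np.arange(box[2])+box[0],np.arange(box[3])+box[1]),-1)
    t=(g-a)@n/(n@n); s=(g-a)@np.array([-n[1],n[0]])/np.linalg.norm(n); return (t>0)&(t<1)&(abs(s)<22)
def score(views,yaw):
    tot=0; out=[]
    for c,M,box,xy in views:
        w=strip(c,*xy,box); best=9e9
        n=np.array([-1,1.]);a,b=proj(c,[*xy,.05]),proj(c,[*xy,.09]); 
        # lateral shift in the world, square to the view
        cp=-c[1].T@c[2]; d=np.array(xy)-cp[:2]; d/=np.linalg.norm(d); l=np.array([-d[1],d[0]])
        for s in np.arange(-.005,.0051,.0005):
            e=(abs(render(c,*(np.array(xy)+s*l),yaw,box=box)-M)*w).sum()/w.sum()
            if e<best: best=e;bs=s
        out.append((round(best,4),round(bs*1e3,1)))
    return out
E
python3 - <<'E'
from fit import *
vs=[]
for f,pos,rot in(("w4",[.57684989,.07695703,.15496523],[3.141,.001,2.812]),("w2",[0.4912035,0.20216798,0.2526851],[3.141,0,2.8125])):
    im=cv2.imread(f"pics/{f}.png"); c=camw(pos,rot); u=proj(c,[.489,-.003,.07]).astype(int); box=[max(0,u[0]-60),u[1]-45,120,90]
    v=im[box[1]:box[1]+90,box[0]:box[0]+120].max(2); 
    m=strip(c,.489,-.003,box); print(f,np.percentile(v[m],[5,20,40,60,80,95]))
    lo,hi=np.percentile(v[m],15),np.percentile(v[m],85); vs.append((c,soft(im,lo+15,min(hi,130)-10,box),box,(.489,-.003)))
for yaw in np.arange(0,90,7.5): print(yaw,score(vs,np.radians(yaw)))
E
```

```text
w4 [ 44.   49.   52.   75.2 172.  190. ]
w2 [ 46.   50.  157.4 177.  182.  184. ]
0.0 [(np.float64(0.0223), np.float64(0.5)), (np.float64(0.0778), np.float64(-1.0))]
7.5 [(np.float64(0.03), np.float64(1.0)), (np.float64(0.045), np.float64(-0.5))]
15.0 [(np.float64(0.0636), np.float64(1.5)), (np.float64(0.0188), np.float64(0.5))]
22.5 [(np.float64(0.085), np.float64(1.0)), (np.float64(0.0435), np.float64(1.5))]
30.0 [(np.float64(0.0944), np.float64(-1.0)), (np.float64(0.078), np.float64(1.5))]
37.5 [(np.float64(0.0917), np.float64(-1.0)), (np.float64(0.1053), np.float64(3.0))]
45.0 [(np.float64(0.0736), np.float64(-1.0)), (np.float64(0.1238), np.float64(3.5))]
52.5 [(np.float64(0.0455), np.float64(-0.5)), (np.float64(0.1371), np.float64(3.5))]
60.0 [(np.float64(0.019), np.float64(-0.5)), (np.float64(0.1422), np.float64(3.5))]
67.5 [(np.float64(0.0473), np.float64(-0.5)), (np.float64(0.1385), np.float64(-2.5))]
75.0 [(np.float64(0.0754), np.float64(-0.5)), (np.float64(0.1255), np.float64(-2.0))]
82.5 [(np.float64(0.0699), np.float64(-0.0)), (np.float64(0.1055), np.float64(-2.5))]
```

>>> servo_tool:
  plan:
    - [0.2,-0.35,0,0,0,-0.07,94]
    - [0.4,-0.7,0,0,0,-0.14,94]
    - [0.57,-1,0,0,0,-0.21,94]
    - [0.57,-1,0,0,0,-0.27,94]
    - [0.57,-1,0,0,0,-0.27,94]
    - [0.57,-1,0,0,0,-0.27,94]
    - [0.57,-1,0,0,0,-0.27,94]

```text
time: 4.45
tool_pos: [0.4908, 0.0007, 0.1538]
ee_rot: [-3.141, 0.003, -3.051]
wrist_force: [0.1, 0.2, -0.2]
width: 0.0939
finger_force: 0.0
```

```bash
cat >> h.py <<'E'
def togo(p,yaw=None):
    "scaled shift (tool axes) and turn about tool z to a TCP position and tool yaw"
    o=robot.get_obs(); Rm=R.from_euler('xyz',o["ee_rot"]).as_matrix(); s=Rm.T@(np.array(p)-o["tool_pos"])/.1
    e=R.from_euler('xyz',o["ee_rot"]); t=(e.inv()*R.from_euler('xyz',[np.pi,0,yaw])).as_rotvec()/(np.pi/2) if yaw is not None else 0
    print("t",round(float(o["time"]),2),"pos",o["tool_pos"].round(4),"rot",np.round(o["ee_rot"],3),"shift",s.round(3),"turn",np.round(t,3))
E
python3 - <<'E'
from h import *
togo([.489,-.003,.07],np.radians(185))
c,im=shot("wrist"); 
print([(np.round(d["extent"]).tolist(),round(d["conf"],2)) for d in robot.find_in("pestle_mid","wrist")[:3]],proj(c,[.489,-.003,.119]),proj(c,[.489,-.003,.06]))
cv2.imwrite("pics/w5.png",im[:,:,::-1])
E
```

```text
t 4.45 pos [0.4908 0.0007 0.1538] rot [-3.141e+00  3.000e-03 -3.051e+00] shift [ 0.024 -0.035  0.838] turn [-0.     0.002  0.002]
[([145.0, 99.0, 109.0, 52.0], 0.97), ([251.0, 203.0, 29.0, 55.0], 0.7)] [251.35777058 216.72221703] [252.85188879 195.96092786]
```

>>> servo_tool:
  plan:
    - [0.02,-0.04,0.3,0,0,0,94]
    - [0.02,-0.04,0.6,0,0,0,94]
    - [0.02,-0.04,0.84,0,0,0,70]
    - [0.02,-0.04,0.84,0,0,0,40]
    - [0.02,-0.04,0.84,0,0,0,30]
    - [0.02,-0.04,0.84,0,0,0,24]
    - [0.02,-0.04,0.84,0,0,0,20]
    - [0.02,-0.04,0.84,0,0,0,10]
    - [0.02,-0.04,0.84,0,0,0,10]
    - [0.02,-0.04,0.84,0,0,0,10]
    - [0.02,-0.04,0.84,0,0,0,10]
    - [0.02,-0.04,0.84,0,0,0,10]

```text
time: 5.55
tool_pos: [0.4884, -0.0032, 0.0688]
ee_rot: [-3.142, 0.001, -3.048]
wrist_force: [-0.4, 0.5, -0.3]
width: 0.0307
finger_force: 0.0
```

>>> servo_tool:
  plan:
    - [0,0,0,0,0,0,10]
    - [0,0,0,0,0,0,10]
    - [0,0,0,0,0,0,10]
    - [0,0,0,0,0,0,10]
    - [0,0,0,0,0,0,10]
    - [0,0,0,0,0,0,10]
    - [0,0,0,0,0,0,10]
    - [0,0,0,0,0,0,10]

```text
time: 6.22
tool_pos: [0.4883, -0.0033, 0.0685]
ee_rot: [-3.141, 0.0, -3.048]
wrist_force: [0.8, -0.2, 0.6]
width: 0.0211
finger_force: 30.0
```

The opening of 21 mm, against an 18 mm handle, says the grasp is about 8–10° off square. I'll refine the yaw from the stored views.

```bash
python3 - <<'E'
from fit import *
vs=[]
for f,pos,rot,xy in(("w4",[.57684989,.07695703,.15496523],[3.141,.001,2.812],(.4885,-.003)),("w2",[0.4912035,0.20216798,0.2526851],[3.141,0,2.8125],(.4885,-.003)),("w5",[.4908,.0007,.1538],[-3.141,.003,-3.051],(.4885,-.003))):
    im=cv2.imread(f"pics/{f}.png"); c=camw(pos,rot); u=proj(c,[*xy,.07]).astype(int); box=[max(0,u[0]-60),u[1]-45,120,90]
    v=im[box[1]:box[1]+90,box[0]:box[0]+120].max(2); m=strip(c,*xy,box)
    v=cv2.GaussianBlur(v,(0,0),.5)
    d,b=np.median(v[m&(v<100)]),np.median(v[m&(v>130)]); print(f,d,b,m.sum())
    vs.append((c,np.clip((b-v.astype(float))/(b-d),0,1),box,xy))
for yaw in range(-14,31,4): print(yaw,[tuple(map(float,s)) for s in score(vs,np.radians(yaw))])
E
```

```text
w4 51.0 176.0 1002
w2 49.0 180.0 985
w5 60.0 132.0 579
-14 [(0.1115, 1.0), (0.1166, 2.0), (0.1572, -1.5)]
-10 [(0.1113, 2.0), (0.1066, 2.0), (0.1711, -1.5)]
-6 [(0.098, 1.5), (0.0947, 2.0), (0.181, -1.5)]
-2 [(0.0717, 1.5), (0.0817, 1.5), (0.1802, -1.0)]
2 [(0.0516, 1.5), (0.0679, 1.5), (0.1825, -0.5)]
6 [(0.043, 2.0), (0.0559, 1.0), (0.1808, 0.5)]
10 [(0.0469, 1.5), (0.0457, 1.0), (0.1762, 0.5)]
14 [(0.058, 1.5), (0.0445, 1.0), (0.1589, 0.5)]
18 [(0.0666, 2.0), (0.0449, 2.0), (0.151, 0.5)]
22 [(0.0761, 1.5), (0.0498, 1.5), (0.1476, -0.0)]
26 [(0.0821, 2.0), (0.0612, 2.0), (0.1507, 0.5)]
30 [(0.0859, 1.5), (0.0757, 2.0), (0.1562, -0.0)]
```

The two good views (w4, w2) agree on a yaw of about 10–14°, so I'll open slightly, turn 8° further the same way and re-close.

>>> servo_tool:
  plan:
    - [0,0,0,0,0,0,34]
    - [0,0,0,0,0,0,34]
    - [0,0,0,0,0,-0.04,34]
    - [0,0,0,0,0,-0.09,34]
    - [0,0,0,0,0,-0.09,10]
    - [0,0,0,0,0,-0.09,10]
    - [0,0,0,0,0,-0.09,10]
    - [0,0,0,0,0,-0.09,10]
    - [0,0,0,0,0,-0.09,10]
    - [0,0,0,0,0,-0.09,10]
    - [0,0,0,0,0,-0.09,10]
    - [0,0,0,0,0,-0.09,10]

```text
time: 7.22
tool_pos: [0.4882, -0.0032, 0.0684]
ee_rot: [3.141, -0.0, -2.907]
wrist_force: [0.7, 0.7, 0.0]
width: 0.0205
finger_force: 30.0
```

>>> servo_tool:
  plan:
    - [0,0,0,0,0,0,34]
    - [0,0,0,0,0,0,34]
    - [0,0,0,0,0,-0.03,34]
    - [0,0,0,0,0,-0.06,34]
    - [0,0,0,0,0,-0.06,10]
    - [0,0,0,0,0,-0.06,10]
    - [0,0,0,0,0,-0.06,10]
    - [0,0,0,0,0,-0.06,10]
    - [0,0,0,0,0,-0.06,10]
    - [0,0,0,0,0,-0.06,10]
    - [0,0,0,0,0,-0.06,10]
    - [0,0,0,0,0,-0.06,10]

```text
time: 8.22
tool_pos: [0.4884, -0.0032, 0.0686]
ee_rot: [-3.142, 0.0, -2.813]
wrist_force: [0.6, -0.1, 1.1]
width: 0.021
finger_force: 30.0
```

>>> servo_tool:
  plan:
    - [0,0,-0.15,0,0,0,10]
    - [0,0,-0.4,0,0,0,10]
    - [0,0,-0.7,0,0,0,10]
    - [0,0,-0.9,0,0,0,10]
    - [0,0,-0.9,0,0,0,10]
    - [0,0,-0.9,0,0,0,10]

```text
time: 8.72
tool_pos: [0.4888, -0.0032, 0.159]
ee_rot: [-3.141, 0.002, -2.813]
wrist_force: [0.1, -0.0, -2.2]
width: 0.0205
finger_force: 30.0
```

```bash
python3 - <<'E'
from h import *
o=robot.get_obs(); print(o["tool_pos"].round(4),o["width"],o["wrist_force"].round(2))
s,im=shot("scene"); x,y=proj(s,[.488,-.003,.15]).astype(int); cv2.imwrite("pics/s1.png",cv2.resize(im[y-60:y+60,x-60:x+60,::-1],(400,400),interpolation=cv2.INTER_CUBIC))
# beads & key from w2 (settled)
im=cv2.imread("pics/w2.png"); a=cv2.resize(im[160:280,240:370],(650,600),interpolation=cv2.INTER_CUBIC)
b=cv2.resize(cv2.imread("pics/s1.png"),(150,150)); a[:150,:150]=b[:150,:150]; cv2.imwrite("pics/beads.png",a)
E
```

```text
[ 0.4888 -0.0032  0.159 ] 0.02049985001869794 [ 0.06 -0.04 -2.18]
```

View pics/beads.png

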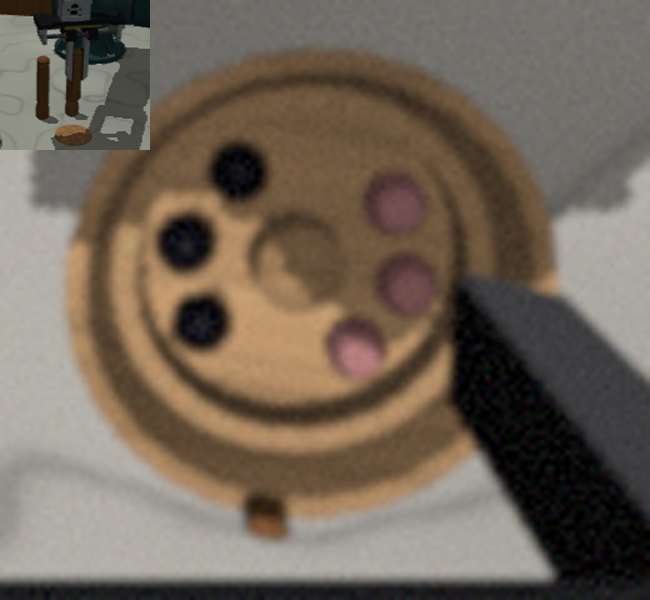

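The pestle is lifted clear of the coaster (inset). In w2 the balls are at crop (238,172), (186,242), (201,321), the barrels at (395,204), (406,284), (356,349), the boss at (297,262), and the top of the key at about (267,522).

```bash
python3 - <<'E'
from fit import *
c=camw([0.4912035,0.20216798,0.2526851],[3.141,0,2.8125])
P=lambda u,v,z: ray(c,240+(u-2)/5,160+(v-2)/5,z)
boss=P(297,262,.027); rim=ray(c,301.5,217,.042); key=P(267,522,.056); print("boss",boss,"rim",rim,"key",key)
B=np.array([.564,.2395])
for nm,q in(("boss",boss[:2]),("B",B)):
    print(nm,"key r",np.linalg.norm(key[:2]-q),"yaw",np.degrees(np.arctan2(*(key[:2]-q)[::-1])))
for n,u,v in(("ball",238,172),("ball",186,242),("ball",201,321),("barrel",395,204),("barrel",406,284),("barrel",356,349)):
    d=P(u,v,.015)[:2]-B; print(n,"r",np.linalg.norm(d).round(4),"world angle",np.degrees(np.arctan2(d[1],d[0])).round(1))
E
```

```text
boss [0.56209179 0.2399366  0.027     ] rim [0.56475507 0.24049355 0.042     ] key [0.62006807 0.20959416 0.056     ]
boss key r 0.06543632299752064 yaw -27.625739428070496
B key r 0.06354515778538243 yaw -28.074769583517142
ball r 0.0297 world angle -166.0
ball r 0.0309 world angle -116.6
ball r 0.0326 world angle -71.3
barrel r 0.033 world angle 99.3
barrel r 0.0345 world angle 56.9
barrel r 0.0348 world angle 15.9
```

>>> servo_tool:
  plan:
    - [-0.2,0.25,0,0,0,0,10]
    - [-0.5,0.55,0,0,0,0,10]
    - [-0.85,0.91,0,0,0,0,10]

```text
time: 9.02
tool_pos: [0.5343, 0.1024, 0.1556]
ee_rot: [3.141, -0.004, -2.815]
wrist_force: [0.5, 0.2, -0.4]
width: 0.0208
finger_force: 30.0
```

>>> servo_tool:
  plan:
    - [-0.3,0.3,0,0,0,0,10]
    - [-0.6,0.65,0,0,0,0,10]
    - [-0.85,0.91,0,0,0,0,10]
    - [-0.85,0.91,0,0,0,0,10]
    - [-0.85,0.91,0,0,0,0,10]
    - [-0.85,0.91,0,0,0,0,10]
    - [-0.85,0.91,0,0,0,0,10]

```text
time: 9.6
tool_pos: [0.5855, 0.2142, 0.1572]
ee_rot: [-3.141, -0.003, -2.814]
wrist_force: [0.6, -0.7, -1.4]
width: 0.0204
finger_force: 30.0
```

>>> servo_tool:
  plan:
    - [-0.05,0.04,0.1,0,0,0,10]
    - [-0.1,0.09,0.2,0,0,0,10]
    - [-0.1,0.09,0.4,0,0,0,10]
    - [-0.1,0.09,0.55,0,0,0,10]
    - [-0.1,0.09,0.65,0,0,0,10]
    - [-0.1,0.09,0.7,0,0,0,10]
    - [-0.1,0.09,0.75,0,0,0,10]
    - [-0.1,0.09,0.8,0,0,0,10]
    - [-0.1,0.09,0.84,0,0,0,10]
    - [-0.1,0.09,0.84,0,0,0,10]
    - [-0.1,0.09,0.84,0,0,0,10]

```text
time: 10.52
tool_pos: [0.5931, 0.2274, 0.0748]
ee_rot: [3.142, 0.001, -2.813]
wrist_force: [-0.7, 0.1, -1.4]
width: 0.0205
finger_force: 30.0
```

```bash
python3 - <<'E'
from h import *
o=robot.get_obs(); B=np.array([.5645,.240]); p=o["tool_pos"]; print(p,o["wrist_force"].round(1))
a0=-28; Rm=R.from_euler('xyz',o["ee_rot"]).as_matrix()
for base,angs in((0,range(-8,233,20)),):
    for a in angs:
        w=np.r_[B+.031*np.array([np.cos(np.radians(a)),np.sin(np.radians(a))]),p[2]]; print(a,(Rm.T@(w-p)/.1).round(2)[:2])
E
```

```text
[0.59309927 0.2273635  0.07478462] [-0.7  0.1 -1.4]
-8 [-0.05  0.07]
12 [-0.08  0.18]
32 [-0.07  0.28]
52 [-0.03  0.38]
72 [0.04 0.46]
92 [0.14 0.51]
112 [0.25 0.52]
132 [0.35 0.5 ]
152 [0.44 0.44]
172 [0.51 0.35]
192 [0.54 0.25]
212 [0.53 0.14]
232 [0.49 0.04]
```

>>> servo_tool:
  plan:
    - [-0.03,0.02,0,0,0,0,10]
    - [-0.05,0.07,0,0,0,0,10]
    - [-0.07,0.12,0,0,0,0,10]
    - [-0.08,0.18,0,0,0,0,10]
    - [-0.08,0.23,0,0,0,0,10]
    - [-0.07,0.28,0,0,0,0,10]
    - [-0.05,0.33,0,0,0,0,10]
    - [-0.03,0.38,0,0,0,0,10]
    - [0.0,0.42,0,0,0,0,10]
    - [0.04,0.46,0,0,0,0,10]
    - [0.09,0.49,0,0,0,0,10]
    - [0.14,0.51,0,0,0,0,10]

```text
time: 11.52
tool_pos: [0.5626, 0.2713, 0.0746]
ee_rot: [3.141, 0.0, -2.812]
wrist_force: [-0.4, 0.3, -1.7]
width: 0.0206
finger_force: 30.0
```

>>> servo_tool:
  plan:
    - [0.06,0.01,0,0,0,0,10]
    - [0.11,0.01,0,0,0,0,10]
    - [0.16,0.01,0,0,0,0,10]
    - [0.21,-0.01,0,0,0,0,10]
    - [0.26,-0.04,0,0,0,0,10]
    - [0.3,-0.07,0,0,0,0,10]
    - [0.34,-0.11,0,0,0,0,10]
    - [0.37,-0.16,0,0,0,0,10]
    - [0.39,-0.21,0,0,0,0,10]
    - [0.4,-0.26,0,0,0,0,10]
    - [0.4,-0.26,0,0,0,0,10]
    - [0.4,-0.26,0,0,0,0,10]

```text
time: 12.52
tool_pos: [0.5324, 0.2353, 0.0747]
ee_rot: [3.136, -0.001, -2.812]
wrist_force: [-3.2, 5.5, 1.3]
width: 0.0206
finger_force: 30.1
```

```bash
python3 - <<'E'
from h import *
o=robot.get_obs(); B=np.array([.5645,.240]); p=o["tool_pos"]; d=p[:2]-B; print(p,o["wrist_force"].round(1),np.linalg.norm(d),np.degrees(np.arctan2(d[1],d[0])))
c,im=shot("wrist"); t,it=shot("top"); s,isc=shot("scene")
def crop(im,c,r,w):
    u,v=proj(c,[*B,.02]).astype(int); x0,y0=max(0,u-r),max(0,v-r); print(x0,y0); return cv2.resize(im[y0:y0+2*r,x0:x0+2*r,::-1],(w,w),interpolation=cv2.INTER_CUBIC)
cv2.imwrite("pics/stir1.png",np.hstack([crop(im,c,70,400),crop(it,t,35,400)]))
for n in("ball0_c","barrel0_c"):
    print(n,[(np.round(d["extent"]).tolist(),round(d["conf"],2)) for d in robot.find_in(n,"wrist")[:4]],[(np.round(d["extent"]).tolist(),round(d["conf"],2)) for d in robot.find_in(n,"scene")[:4]])
E
```

```text
[0.53240047 0.23526468 0.07470291] [-3.2  5.5  1.3] 0.03244692393734112 -171.60826221573674
178 178
77 161
ball0_c [([204.0, 244.0, 18.0, 4.0], 0.5)] []
barrel0_c [([243.0, 203.0, 28.0, 20.0], 0.59)] [([213.0, 197.0, 46.0, 38.0], 0.48)]
```

View pics/stir1.png

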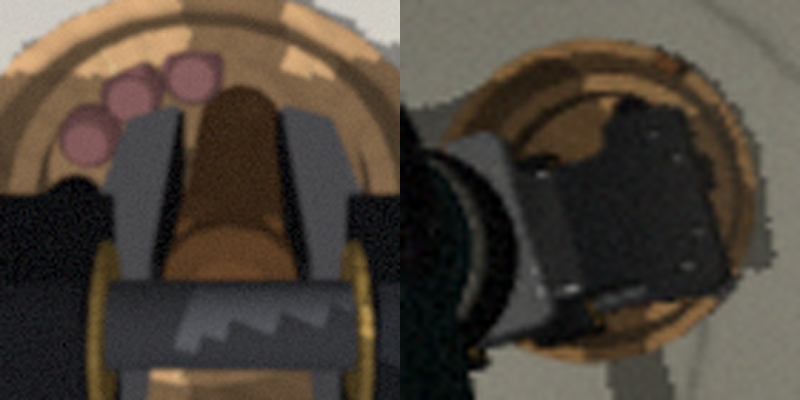

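The left (wrist) crop shows the three pink barrels pushed clockwise in the image to the side of the bowl where the balls began, with a black ball ahead of them. The right (top) crop is hidden by the arm. I'll push a little further, then back off, lift, and check.

>>> servo_tool:
  plan:
    - [-0.01,-0.06,0,0,0,0,10]
    - [-0.01,-0.11,0,0,0,0,10]
    - [-0.03,-0.17,0,0,0,0,10]
    - [-0.03,-0.17,0,0,0,0,10]
    - [-0.01,-0.11,0,0,0,0,10]
    - [0,-0.06,0,0,0,0,10]
    - [0,-0.06,-0.15,0,0,0,10]
    - [0,-0.06,-0.4,0,0,0,10]
    - [0,-0.06,-0.7,0,0,0,10]
    - [0,-0.06,-0.9,0,0,0,10]
    - [0,-0.06,-0.9,0,0,0,10]
    - [0,-0.06,-0.9,0,0,0,10]

```text
time: 13.87
tool_pos: [0.5368, 0.2275, 0.1657]
ee_rot: [-3.141, 0.004, -2.813]
wrist_force: [-0.9, 0.2, -1.0]
width: 0.0205
finger_force: 30.0
```

>>> servo_tool:
  plan:
    - [0.15,-0.25,0,0,0,0,10]
    - [0.35,-0.6,0,0,0,0,10]
    - [0.5,-0.95,0,0,0,0,10]
    - [0.5,-0.95,0,0,0,0,10]
    - [0.5,-0.95,0,0,0,0,10]

```text
time: 14.28
tool_pos: [0.5179, 0.1198, 0.1619]
ee_rot: [3.141, -0.004, -2.817]
wrist_force: [0.2, 0.3, -0.8]
width: 0.0208
finger_force: 30.0
```

```bash
python3 - <<'E'
from h import *
togo([.4884,-.0030,.0690]); togo([.4884,-.0030,.16])
B=np.array([.5645,.240])
def crop(n,r,w):
    c,im=shot(n); u,v=proj(c,[*B,.03]).astype(int); x0,y0=min(max(0,u-r),512-2*r),max(0,v-r); print(n,x0,y0,u,v); return cv2.resize(im[y0:y0+2*r,x0:x0+2*r,::-1],(w,w),interpolation=cv2.INTER_CUBIC)
cv2.imwrite("pics/stir2.png",np.hstack([crop("wrist",90,400),crop("top",35,400)]))
E
```

```text
t 14.28 pos [0.5179 0.1198 0.1619] rot [ 3.141 -0.004 -2.817] shift [ 0.668 -1.07   0.931] turn 0
t 14.28 pos [0.5179 0.1198 0.1619] rot [ 3.141 -0.004 -2.817] shift [ 0.672 -1.069  0.021] turn 0
wrist 256 171 346 261
top 76 161 111 196
```

View pics/stir2.png

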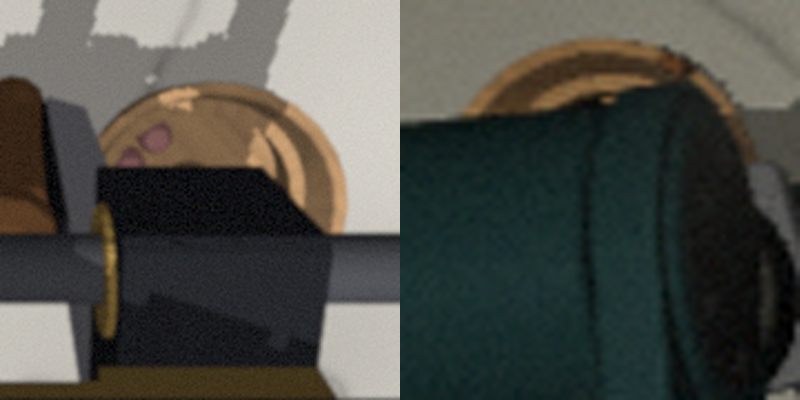

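The arm hides most of the bowl from here; only two barrels show, at wrist (268–282, 230–243). I'll carry on to the coaster hover and measure the bead colours from there.

>>> servo_tool:
  plan:
    - [0.2,-0.3,0,0,0,0,10]
    - [0.45,-0.7,0,0,0,0,10]
    - [0.67,-1,0.02,0,0,0,10]
    - [0.67,-1,0.02,0,0,0,10]
    - [0.67,-1,0.02,0,0,0,10]
    - [0.67,-1,0.02,0,0,0,10]
    - [0.67,-1,0.02,0,0,0,10]

```text
time: 14.97
tool_pos: [0.4883, 0.0071, 0.1622]
ee_rot: [3.141, -0.0, -2.81]
wrist_force: [0.5, -0.6, -1.0]
width: 0.0211
finger_force: 30.0
```

```bash
python3 - <<'E'
from h import *
togo([.4884,-.0030,.0690])
B=np.array([.5645,.240]); yb=-.489; Rb=np.array([[np.cos(yb),np.sin(yb)],[-np.sin(yb),np.cos(yb)]])
for n in("top","scene"):
    c,im=shot(n,n+"_st.png"); 
    hsv=cv2.cvtColor(im,cv2.COLOR_RGB2HSV); K,J=np.meshgrid(np.arange(512),np.arange(384))
    g=np.array([ray(c,u,v,.015)[:2] for u,v in zip(K.ravel(),J.ravel())]).reshape(384,512,2); r=np.linalg.norm(g-B,axis=-1)<.046
    for nm,m in(("pink",((hsv[...,0]>165)|(hsv[...,0]<4))&(hsv[...,1]>50)),("black",hsv[...,2]<35)):
        k,l,st,ce=cv2.connectedComponentsWithStats((m&r).astype(np.uint8))
        print(n,nm,[(st[i,4].item(),ce[i].round(1).tolist(),(Rb@(ray(c,*ce[i],.015)[:2]-B)*1e3).round().tolist()) for i in range(1,k) if st[i,4]>5])
im=cv2.imread("pics/top_st.png"); cv2.imwrite("pics/st3.png",cv2.resize(im[161:231,76:146],(400,400),interpolation=cv2.INTER_CUBIC))
E
```

```text
t 14.97 pos [0.4883 0.0071 0.1622] rot [ 3.141 -0.    -2.81 ] shift [ 0.032 -0.097  0.932] turn 0
top pink [(6, [126.5, 206.2], [-4.0, -40.0])]
top black [(36, [109.3, 181.4], [27.0, 27.0]), (33, [118.0, 181.2], [38.0, 9.0]), (42, [100.8, 187.3], [4.0, 37.0])]
scene pink [(38, [371.3, 212.1], [-1.0, -36.0])]
scene black [(11, [397.4, 220.2], [-7.0, 33.0])]
```

All three balls are now in the bowl's +y half and the barrels are in the −y half, so the stir is done. Next I'll set the pestle back on the coaster.

>>> servo_tool:
  plan:
    - [0.03,-0.1,0.15,0,0,0,10]
    - [0.03,-0.1,0.4,0,0,0,10]
    - [0.03,-0.1,0.65,0,0,0,10]
    - [0.03,-0.1,0.8,0,0,0,10]
    - [0.03,-0.1,0.87,0,0,0,10]
    - [0.03,-0.1,0.9,0,0,0,10]
    - [0.03,-0.1,0.92,0,0,0,10]
    - [0.03,-0.1,0.93,0,0,0,10]
    - [0.03,-0.1,0.93,0,0,0,10]
    - [0.03,-0.1,0.93,0,0,0,10]

```text
time: 15.9
tool_pos: [0.4892, -0.005, 0.0706]
ee_rot: [-3.141, 0.002, -2.813]
wrist_force: [-0.5, 0.6, -1.0]
width: 0.0208
finger_force: 30.0
```

>>> servo_tool:
  plan:
    - [0,0,0.01,0,0,0,10]
    - [0,0,0.02,0,0,0,10]
    - [0,0,0.02,0,0,0,10]
    - [0,0,0.02,0,0,0,10]

```text
time: 16.23
tool_pos: [0.4892, -0.005, 0.069]
ee_rot: [-3.141, 0.002, -2.813]
wrist_force: [-0.0, -0.2, 5.9]
width: 0.0207
finger_force: 30.1
```

>>> servo_tool:
  plan:
    - [0,0,0,0,0,0,60]
    - [0,0,0,0,0,0,60]
    - [0,0,0,0,0,0,60]
    - [0,0,0,0,0,0,60]
    - [0,0,0,0,0,0,60]
    - [0,0,0,0,0,0,60]
    - [0,0,-0.1,0,0,0,60]
    - [0,0,-0.3,0,0,0,60]
    - [0,0,-0.6,0,0,0,60]
    - [0,0,-0.9,0,0,0,60]
    - [0,0,-1,0,0,0,60]
    - [0,0,-1,0,0,0,60]

```text
time: 17.23
tool_pos: [0.4906, -0.0052, 0.1716]
ee_rot: [-3.138, 0.007, -2.813]
wrist_force: [0.3, 0.0, 0.3]
width: 0.0595
finger_force: 0.0
```

```bash
python3 - <<'E'
from h import *
togo([.554,-.229,.22])
c,im=shot("scene"); cc=cam("scene")
print([(np.round(d["extent"]).tolist(),round(d["conf"],2)) for d in robot.find_in("pestle_mid","scene")[:3]],proj(cc,[.489,-.005,.062]),proj(cc,[.489,-.005,.119]))
# tray from the first top picture: flange outline, notch, knob
c=cam("top"); P=lambda u,v,z: ray(c,70+(u-1.5)/2.857,90+(v-1.5)/2.857,z)
f=P(672,328,.014); n=P(692,256,.010); k=P(682,324,.074); print("flange c",f,"notch",n,"knob",k)
for q in(f,): print(np.linalg.norm((n-q)[:2]),np.degrees(np.arctan2(*(n-q)[1::-1])))
E
```

```text
t 17.23 pos [ 0.4906 -0.0052  0.1716] rot [-3.138  0.007 -2.813] shift [ 0.119 -2.325 -0.477] turn 0
[([271.0, 164.0, 11.0, 56.0], 0.71), ([296.0, 160.0, 15.0, 50.0], 0.59), ([297.0, 180.0, 12.0, 38.0], 0.51)] [293.86349684 179.53212939] [294.74861809 161.29058339]
flange c [ 0.55808597 -0.22396439  0.014     ] notch [ 0.62058841 -0.24040153  0.01      ] knob [ 0.55859415 -0.22547833  0.074     ]
0.06462766667460167 -14.734245343734145
```

The pestle stands on the coaster (scene 297,180, 38 px tall). On to the tray.

>>> servo_tool:
  plan:
    - [-0.04,-0.25,-0.1,0,0,0,94]
    - [-0.08,-0.55,-0.16,0,0,0,94]
    - [-0.12,-0.86,-0.16,0,0,0,94]

```text
time: 17.58
tool_pos: [0.5272, -0.0826, 0.1822]
ee_rot: [3.14, -0.001, -2.811]
wrist_force: [0.3, 0.4, 0.2]
width: 0.0762
finger_force: 0.0
```

>>> servo_tool:
  plan:
    - [-0.04,-0.3,-0.1,0,0,0,94]
    - [-0.08,-0.6,-0.16,0,0,0,94]
    - [-0.12,-0.86,-0.16,0,0,0,94]

```text
time: 17.83
tool_pos: [0.5666, -0.1616, 0.1977]
ee_rot: [3.14, -0.002, -2.813]
wrist_force: [0.5, 0.2, 0.5]
width: 0.0932
finger_force: 0.0
```

>>> servo_tool:
  plan:
    - [-0.04,-0.3,-0.1,0,0,0.07,94]
    - [-0.08,-0.6,-0.16,0,0,0.14,94]
    - [-0.12,-0.86,-0.16,0,0,0.21,94]
    - [-0.12,-0.86,-0.16,0,0,0.28,94]
    - [-0.12,-0.86,-0.16,0,0,0.37,94]
    - [-0.12,-0.86,-0.16,0,0,0.37,94]
    - [-0.12,-0.86,-0.16,0,0,0.37,94]
    - [-0.12,-0.86,-0.16,0,0,0.37,94]
    - [-0.12,-0.86,-0.16,0,0,0.37,94]
    - [-0.12,-0.86,-0.16,0,0,0.37,94]

```text
time: 18.67
tool_pos: [0.6056, -0.2371, 0.2152]
ee_rot: [3.141, -0.0, 2.891]
wrist_force: [0.1, 0.1, 1.0]
width: 0.0937
finger_force: 0.0
```

```bash
python3 - <<'E'
from h import *
togo([.5585,-.225,.076],np.radians(165.3))
c,im=shot("wrist","w6.png"); u=proj(c,[.5585,-.225,.014]); print(u,proj(c,[.5585,-.225,.074]))
x0,y0=int(u[0])-80,max(0,int(u[1])-75); print(x0,y0)
cv2.imwrite("pics/w6c.png",cv2.resize(im[y0:y0+150,x0:x0+160,::-1],(640,600),interpolation=cv2.INTER_CUBIC))
E
```

```text
t 18.67 pos [ 0.6056 -0.2371  0.2152] rot [ 3.141 -0.     2.891] shift [ 0.486 -0.     1.392] turn [ 0.    -0.     0.004]
[257.05712884 138.56529484] [256.86821815 141.69213816]
177 63
```

View pics/w6c.png

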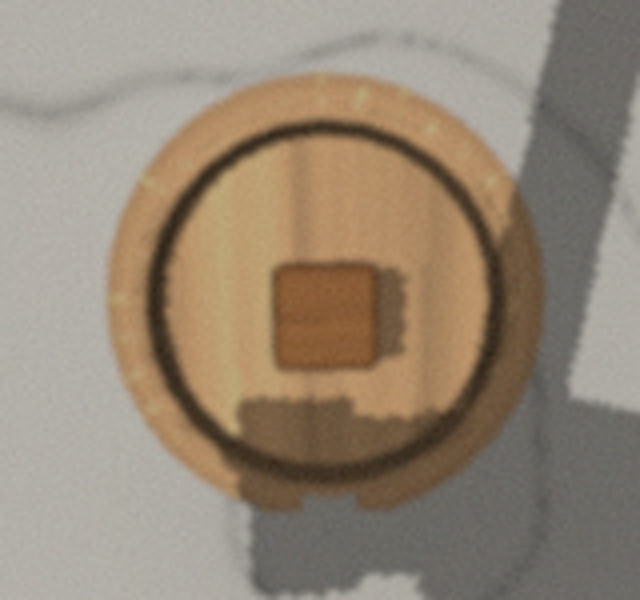

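The crop shows the tray square to the tool, with its knob centre at px (258.4,142), flange centre at (258.5,136) and notch at (259.5,188). That puts its yaw at about −13.5° and its centre at about (0.558,−0.2235). I'll grasp with the tool turned by 90° so that the wrist camera can see the notch meeting the key.

>>> servo_tool:
  plan:
    - [0.1,0,0.1,0,0,0.08,94]
    - [0.25,0.01,0.2,0,0,0.16,94]
    - [0.4,0.02,0.3,0,0,0.24,94]
    - [0.5,0.02,0.4,0,0,0.32,94]
    - [0.5,0.02,0.5,0,0,0.4,94]
    - [0.5,0.02,0.5,0,0,0.48,94]
    - [0.5,0.02,0.5,0,0,0.56,94]
    - [0.5,0.02,0.5,0,0,0.64,94]
    - [0.5,0.02,0.5,0,0,0.72,94]
    - [0.5,0.02,0.5,0,0,0.8,94]
    - [0.5,0.02,0.5,0,0,0.88,94]
    - [0.5,0.02,0.5,0,0,0.95,94]

```text
time: 19.72
tool_pos: [0.5579, -0.2229, 0.1658]
ee_rot: [3.141, 0.0, 1.392]
wrist_force: [0.2, 0.5, 0.1]
width: 0.0941
finger_force: 0.0
```

>>> servo_tool:
  plan:
    - [0,0,0,0,0,0.04,94]
    - [0,0,0,0,0,0.04,94]
    - [0,0,0,0,0,0.04,94]
    - [0,0,0,0,0,0.04,94]

```text
time: 20.05
tool_pos: [0.5579, -0.223, 0.1656]
ee_rot: [3.141, -0.0, 1.336]
wrist_force: [1.0, 0.1, -0.5]
width: 0.0941
finger_force: 0.0
```

```bash
python3 - <<'E'
from h import *
togo([.558,-.2233,.062],np.radians(76.2)); print(robot.get_obs()["joint_positions"].round(2))
c,im=shot("wrist","w7.png"); print([(np.round(d["extent"]).tolist(),round(d["conf"],2)) for n in("tray_handle","tray_notch","tray_foot") for d in robot.find_in(n,"wrist")[:1]],proj(c,[.558,-.2233,.074]),proj(c,[.558,-.2233,.014]))
h=cv2.cvtColor(im,cv2.COLOR_RGB2HSV); u,v=proj(c,[.558,-.2233,.074]).astype(int)
m=np.zeros((384,512),np.uint8); m[v-30:v+25,u-28:u+28]=((h[...,1]>130)&(h[...,2]>90))[v-30:v+25,u-28:u+28]
cs,_=cv2.findContours(m,0,1); q=max(cs,key=cv2.contourArea); print(cv2.minAreaRect(q),cv2.contourArea(q))
E
```

```text
t 20.05 pos [ 0.5579 -0.223   0.1656] rot [ 3.141 -0.     1.336] shift [-0.003  0.002  1.036] turn [ 0.    -0.     0.004]
[-0.47  0.22  1.34  0.    1.59 -0.24]
[([260.0, 186.0, 124.0, 120.0], 0.97), ([261.0, 186.0, 123.0, 118.0], 0.88), ([258.0, 184.0, 123.0, 122.0], 0.92)] [258.55233454 201.13347708] [258.44245084 186.82963629]
((260.0, 201.0), (28.0, 26.0), 0.0) 632.0
```

>>> servo_tool:
  plan:
    - [0,0,0.25,0,0,0,94]
    - [0,0,0.6,0,0,0,94]
    - [0,0,0.85,0,0,0,70]
    - [0,0,1,0,0,0,60]
    - [0,0,1,0,0,0,44]

```text
time: 20.67
tool_pos: [0.5549, -0.2216, 0.0604]
ee_rot: [-3.133, -0.002, 1.335]
wrist_force: [-0.6, -0.6, -1.7]
width: 0.0774
finger_force: 0.0
```

>>> servo_tool:
  plan:
    - [0,0,0.03,0,0,0,44]
    - [0,0,0.03,0,0,0,36]
    - [0,0,0.03,0,0,0,30]
    - [0,0,0.03,0,0,0,20]
    - [0,0,0.03,0,0,0,20]
    - [0,0,0.03,0,0,0,20]
    - [0,0,0.03,0,0,0,20]
    - [0,0,0.03,0,0,0,20]
    - [0,0,0.03,0,0,0,20]
    - [0,0,0.03,0,0,0,20]

```text
time: 21.5
tool_pos: [0.5585, -0.2233, 0.0631]
ee_rot: [3.14, 0.0, 1.334]
wrist_force: [1.3, -0.5, 1.3]
width: 0.0278
finger_force: 30.0
```

>>> servo_tool:
  plan:
    - [0,0,-0.08,0,0,0,20]
    - [0,0,-0.2,0,0,0,20]
    - [0,0,-0.4,0,0,0,20]
    - [0,0,-0.6,0,0,0,20]
    - [0,0,-0.8,0,0,0,20]
    - [0,0,-1,0,0,0,20]

```text
time: 22.0
tool_pos: [0.5571, -0.2227, 0.1634]
ee_rot: [-3.14, -0.0, 1.334]
wrist_force: [0.7, 0.1, -2.9]
width: 0.0276
finger_force: 30.0
```

>>> servo_tool:
  plan:
    - [0.08,-0.02,-0.2,0,0,0,20]
    - [0.3,-0.06,-0.35,0,0,0,20]
    - [0.6,-0.12,-0.45,0,0,0,20]
    - [0.9,-0.2,-0.45,0,0,0,20]

```text
time: 22.33
tool_pos: [0.5603, -0.1308, 0.2111]
ee_rot: [3.137, 0.0, 1.332]
wrist_force: [0.7, 0.1, -2.6]
width: 0.028
finger_force: 30.0
```

>>> servo_tool:
  plan:
    - [0.3,-0.06,0,0,0,0,20]
    - [0.6,-0.12,0,0,0,0,20]
    - [0.9,-0.2,0,0,0,0,20]

```text
time: 22.58
tool_pos: [0.5605, -0.0373, 0.2078]
ee_rot: [-3.141, 0.0, 1.334]
wrist_force: [0.3, 0.3, -3.3]
width: 0.0275
finger_force: 30.0
```

>>> servo_tool:
  plan:
    - [0.3,-0.06,0,0,0,0.02,20]
    - [0.6,-0.12,0,0,0,0.05,20]
    - [0.9,-0.2,0,0,0,0.08,20]

```text
time: 22.83
tool_pos: [0.5621, 0.0549, 0.2077]
ee_rot: [-3.141, 0.0, 1.206]
wrist_force: [-0.3, 0.6, -4.0]
width: 0.0274
finger_force: 30.0
```

>>> servo_tool:
  plan:
    - [0.15,-0.2,0,0,0,0.04,20]
    - [0.3,-0.4,0,0,0,0.08,20]
    - [0.44,-0.64,0,0,0,0.08,20]
    - [0.44,-0.64,0,0,0,0.08,20]
    - [0.44,-0.64,0,0,0,0.08,20]
    - [0.44,-0.64,0,0,0,0.08,20]
    - [0.44,-0.64,0,0,0,0.08,20]
    - [0.44,-0.64,0,0,0,0.08,20]

```text
time: 23.5
tool_pos: [0.5189, 0.1164, 0.2074]
ee_rot: [-3.141, 0.0, 1.081]
wrist_force: [0.8, 0.5, -3.3]
width: 0.028
finger_force: 30.0
```

```bash
python3 - <<'E'
from h import *
togo([.5645,.240,.207],np.radians(62))
c,im=shot("wrist","w8.png"); print(proj(c,[.5645,.24,.042]),proj(c,[.5645+.0645*np.cos(-.489),.24+.0645*np.sin(-.489),.056]))
cv2.imwrite("pics/w8c.png",cv2.resize(im[0:220,140:400,::-1],(709,600),interpolation=cv2.INTER_CUBIC))
E
```

```text
t 23.5 pos [0.5189 0.1164 0.2074] rot [-3.141  0.     1.081] shift [ 1.305 -0.178  0.004] turn [-0.  0. -0.]
[241.68899601  62.10597771] [305.27777031  59.26138747]
```

View pics/w8c.png

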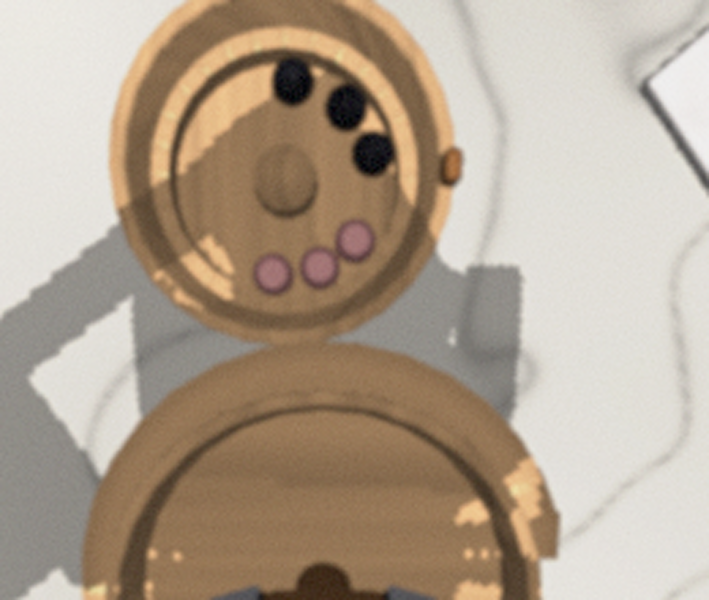

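The view shows all six beads in the bowl, with balls and barrels having swapped halves, the bowl's key at about px (306,60), and the tray's notch at the right edge at about (341,210). I'll fit the rim circle, key and notch numerically.

```bash
cat > fit2.py <<'E'
from fit import *
from scipy.optimize import least_squares
def sat(im): return cv2.GaussianBlur(cv2.cvtColor(im,cv2.COLOR_RGB2HSV)[...,1],(0,0),.7).astype(np.float32)
def samp(S,uv): return cv2.remap(S,np.float32(uv[:,:1]),np.float32(uv[:,1:]),1).ravel()
def run(f,pos,rot,B0):
    im=cv2.imread(f)[:,:,::-1].copy(); c=camw(pos,rot); S=sat(im); rs=np.arange(.056,.080,.0005)
    E=[];B=np.array(B0)
    for a in np.radians(np.arange(-180,180,4)):
        P=[[B[0]+r*np.cos(a),B[1]+r*np.sin(a),.042] for r in rs]; uv=np.array([proj(c,p) for p in P])
        if (uv<1).any() or (uv[:,0]>510).any(): continue
        s=samp(S,uv)
        i=np.where((s[:-1]>60)&(s[1:]<=60))[0]
        if len(i)==1 and s[-8:].max()<60: E.append([a,*P[i[0]][:2]])
    E=np.array(E); k=abs((E[:,0]+.489+np.pi)%(2*np.pi)-np.pi)>.2; E=E[k]
    q=least_squares(lambda x:np.hypot(E[:,1]-x[0],E[:,2]-x[1])-x[2],[*B,.068],loss="soft_l1",f_scale=.0005).x
    print("rim fit",q.round(4),len(E),np.degrees(E[[0,-1],0]).round())
    q2=least_squares(lambda x:np.hypot(E[:,1]-x[0],E[:,2]-x[1])-.068,B,loss="soft_l1",f_scale=.0005).x; print("r=68 fit",q2.round(4)); B=q2
    # key: ring at z .056, r 66.5 (outside the rim edge in view) and 70
    for r in(.0665,.070):
        a=np.radians(np.arange(-50,-5,1.)); s=samp(S,np.array([proj(c,[B[0]+r*np.cos(t),B[1]+r*np.sin(t),.056]) for t in a])); print(r,s.astype(int).tolist())
    # notch in the tool frame
    p=robot.camera_params("wrist"); M=np.linalg.inv(np.array(p["tool_from_camera"])); ct=(np.array(p["camera_matrix"]),M[:3,:3],M[:3,3])
    for r in(.0615,.064):
        a=np.radians(np.arange(-16,17,1.)); s=samp(S,np.array([proj(ct,[r*np.sin(t),r*np.cos(t),.049]) for t in a])); print("notch",r,s.astype(int).tolist())
    T=[]
    for a in np.radians(np.arange(-15,90,3.)):   # flange edge, away from the notch
        P=np.array([[r*np.cos(a)*sg if 0 else r*np.sin(a),r*np.cos(a)*sg,.049] for sg in(-1,1) for r in np.arange(.058,.080,.0005)]); n=len(P)//2
        for h in(P[:n],P[n:]):
            s=samp(S,np.array([proj(ct,x) for x in h])); i=np.where((s[:-1]>60)&(s[1:]<=60))[0]
            if len(i)==1 and s[-6:].max()<60 and not(h[0,1]>0 and a<.25): T.append(h[i[0]][:2])
    T=np.array(T); print("tray axis in tool",least_squares(lambda x:np.hypot(T[:,0]-x[0],T[:,1]-x[1])-x[2],[0,0,.068],loss="soft_l1",f_scale=.0005).x.round(4),len(T))
E
python3 -c "
from fit2 import *
run('pics/w8.png',[.5189,.1164,.2074],[-3.141,0,1.081],[.5645,.240])"
```

```text
rim fit [0.5662 0.2402 0.0662] 50 [-180.  176.]
r=68 fit [0.5675 0.2415]
0.0665 [22, 20, 21, 21, 23, 22, 19, 17, 14, 11, 11, 12, 14, 18, 28, 43, 57, 61, 57, 55, 55, 53, 46, 37, 22, 13, 10, 9, 9, 10, 10, 11, 11, 11, 11, 10, 11, 10, 10, 11, 10, 10, 11, 11, 12]
0.07 [8, 9, 9, 10, 10, 10, 9, 9, 10, 10, 9, 10, 10, 11, 10, 10, 9, 9, 9, 9, 11, 11, 11, 11, 10, 10, 10, 11, 11, 10, 10, 11, 11, 11, 10, 10, 11, 11, 11, 11, 11, 13, 12, 12, 12]
notch 0.0615 [104, 104, 104, 105, 105, 106, 107, 108, 109, 100, 72, 45, 32, 27, 23, 20, 17, 15, 13, 12, 13, 13, 12, 18, 43, 82, 106, 109, 109, 109, 108, 109, 108]
notch 0.064 [104, 106, 106, 104, 103, 104, 98, 94, 77, 39, 16, 10, 9, 8, 8, 9, 9, 9, 9, 9, 9, 9, 9, 20, 45, 75, 91, 98, 103, 104, 104, 107, 106]
tray axis in tool [ 0.0003 -0.0007  0.0668] 48
```

>>> servo_tool:
  plan:
    - [0.15,-0.02,0.05,0,0,0.01,20]
    - [0.4,-0.05,0.1,0,0,0.02,20]
    - [0.66,-0.08,0.2,0,0,0.02,20]

```text
time: 23.8
tool_pos: [0.5438, 0.1788, 0.1887]
ee_rot: [3.139, -0.002, 1.048]
wrist_force: [0.5, 0.2, -3.0]
width: 0.0278
finger_force: 30.0
```

>>> servo_tool:
  plan:
    - [0.3,-0.04,0.1,0,0,0,20]
    - [0.5,-0.08,0.3,0,0,0,20]
    - [0.65,-0.08,0.5,0,0,0,20]
    - [0.65,-0.08,0.54,0,0,0,20]
    - [0.65,-0.08,0.57,0,0,0,20]
    - [0.65,-0.08,0.57,0,0,0,20]
    - [0.65,-0.08,0.57,0,0,0,20]
    - [0.65,-0.08,0.57,0,0,0,20]
    - [0.65,-0.08,0.57,0,0,0,20]

```text
time: 24.55
tool_pos: [0.5684, 0.2392, 0.1323]
ee_rot: [3.14, -0.002, 1.05]
wrist_force: [0.2, -0.4, -2.6]
width: 0.028
finger_force: 30.0
```

```bash
python3 - <<'E'
from fit2 import *
togo([.5665,.2396,.125],1.049)
c,im=shot("wrist","w9.png"); o=robot.get_obs()
# unroll the notch neighbourhood in the tool frame (rows: radius 54..74, columns: angle) at the flange top, hue/sat/value
p=robot.camera_params("wrist"); M=np.linalg.inv(np.array(p["tool_from_camera"])); ct=(np.array(p["camera_matrix"]),M[:3,:3],M[:3,3])
h=cv2.cvtColor(im,cv2.COLOR_RGB2HSV)
for nm,zt in(("flange",.049),("key",o["tool_pos"][2]-.056)):
    print(nm)
    for r in(.058,.060,.062,.064,.066,.068,.070):
        uv=np.array([proj(ct,[r*np.sin(t),r*np.cos(t),zt]) for t in np.radians(np.arange(-12,13,1.))]).round().astype(int)
        print(r,"V",h[uv[:,1],uv[:,0],2].tolist())
        print("    S",h[uv[:,1],uv[:,0],1].tolist())
E
```

```text
t 24.55 pos [0.5684 0.2392 0.1323] rot [ 3.14e+00 -2.00e-03  1.05e+00] shift [-0.006 -0.019  0.073] turn [ 0.001 -0.001  0.001]
flange
0.058 V [129, 155, 130, 108, 122, 121, 120, 125, 121, 139, 147, 147, 143, 140, 135, 139, 144, 141, 136, 142, 159, 197, 216, 222, 219]
    S [111, 112, 108, 106, 109, 107, 106, 108, 114, 110, 108, 106, 114, 109, 113, 112, 106, 110, 114, 106, 114, 107, 110, 109, 107]
0.06 V [230, 229, 190, 170, 150, 147, 143, 148, 148, 164, 192, 213, 198, 180, 170, 171, 172, 171, 181, 170, 155, 156, 159, 152, 151]
    S [105, 105, 109, 108, 109, 111, 102, 98, 90, 93, 96, 99, 61, 45, 44, 42, 46, 39, 35, 27, 77, 90, 107, 109, 110]
0.062 V [225, 224, 224, 202, 164, 118, 150, 180, 219, 219, 215, 216, 213, 210, 212, 203, 204, 196, 196, 189, 176, 143, 139, 136, 143]
    S [107, 106, 107, 109, 114, 110, 44, 34, 14, 16, 14, 11, 16, 13, 13, 14, 15, 13, 13, 16, 33, 95, 112, 114, 107]
0.064 V [217, 221, 218, 221, 183, 161, 213, 221, 223, 223, 223, 220, 221, 221, 221, 216, 216, 214, 211, 207, 167, 145, 139, 136, 131]
    S [108, 106, 98, 98, 85, 44, 16, 13, 9, 14, 14, 13, 12, 13, 1
[... 1838 characters left out ...]
 140, 174, 189, 191, 175, 172, 155, 144, 145, 145, 145, 146, 146]
    S [104, 114, 101, 108, 110, 109, 113, 112, 109, 106, 110, 101, 98, 106, 109, 107, 105, 104, 110, 112, 113, 114, 106, 110, 105]
0.068 V [141, 140, 149, 213, 212, 186, 151, 173, 171, 172, 181, 179, 170, 159, 147, 145, 143, 144, 148, 144, 146, 147, 143, 148, 145]
    S [114, 111, 108, 99, 97, 93, 84, 41, 42, 46, 35, 36, 27, 71, 99, 109, 105, 113, 102, 110, 103, 109, 111, 112, 102]
0.07 V [160, 172, 204, 209, 213, 206, 210, 204, 203, 204, 199, 195, 194, 155, 143, 142, 139, 138, 138, 142, 140, 142, 142, 141, 145]
    S [61, 52, 26, 29, 28, 24, 13, 13, 14, 15, 12, 12, 17, 64, 96, 110, 108, 111, 115, 108, 107, 104, 110, 107, 106]
```

>>> servo_tool:
  plan:
    - [0,-0.01,0.05,0,0,0,20]
    - [-0.01,-0.02,0.09,0,0,0,20]
    - [-0.01,-0.02,0.13,0,0,0,20]
    - [-0.01,-0.02,0.16,0,0,0,20]
    - [-0.01,-0.02,0.16,0,0,0,20]
    - [-0.01,-0.02,0.16,0,0,0,20]
    - [-0.01,-0.02,0.16,0,0,0,20]
    - [-0.01,-0.02,0.16,0,0,0,20]

```text
time: 25.27
tool_pos: [0.5656, 0.2399, 0.1147]
ee_rot: [3.141, -0.0, 1.052]
wrist_force: [0.0, 0.5, -3.5]
width: 0.0279
finger_force: 30.0
```

```bash
cat > unroll.py <<'E'
from fit2 import *
def look(f,B=(.566,.240),kz=None):
    togo([.5665,.2396,.099],1.049)
    c,im=shot("wrist",f); o=robot.get_obs(); print(o["wrist_force"].round(1))
    p=robot.camera_params("wrist"); M=np.linalg.inv(np.array(p["tool_from_camera"])); ct=(np.array(p["camera_matrix"]),M[:3,:3],M[:3,3])
    h=cv2.cvtColor(im,cv2.COLOR_RGB2HSV); sym=lambda H,S,V: "." if S<35 else ("k" if H<13 else "w")
    for r in np.arange(.054,.0705,.001):
        uv=np.array([proj(ct,[r*np.sin(t),r*np.cos(t),.049]) for t in np.radians(np.arange(-14,14.5,.5))]).round().astype(int)
        print("%.3f"%r,"".join(sym(*h[v,u]) for u,v in uv), h[uv[20:38:3,1],uv[20:38:3,0]].tolist() if r in() else "")
    print("hues at notch",[h[v,u].tolist() for u,v in [proj(ct,[0,r,.049]).round().astype(int) for r in np.arange(.054,.07,.002)]])
E
python3 -c "
from unroll import *
look('w10.png')"
```

```text
t 25.27 pos [0.5656 0.2399 0.1147] rot [ 3.141 -0.     1.052] shift [0.001 0.009 0.157] turn [ 0.    -0.     0.002]
[ 0.   0.6 -3.1]
0.054 wwwwwwwwwwwwwwwwwwwwwwwwwwwwwwwwwwwwwwwwwwwwwwwwwwwwwwwww 
0.055 wwwwwwwwwwwwwwwwwwwwwwwwwwwwwwwwwwwwwwwwwwwwwwwwwwwwwwwww 
0.056 wwwwwwwwwwwwwwwwwwwwwwwwwwwwwwwwwwwwwwwwwwwkkwwwwwwwwwwww 
0.057 wwwwwwwwwwwwwwwwwwwwwwwwwwwwwwwwwwwwwwwwwwwwwwwwwwwwwwwww 
0.058 wwwwwwwwwwwwwwwwwwwwwwwwwwwwwwwwwwwwwwwwwwwwwwwwwwwwwwwww 
0.059 wwwwwwwwwwwwwwwwwwwwwwwwwwwwwwwwwwwwwwwwwwwwwwwwwwwwwwwww 
0.060 wwwwwwwwwwwwwwwwwwwwwwwwwwwwwwwwwwwwwwwwwwwwwwwwwwwwwwwww 
0.061 wwwwwwwwwwwwwwwwwwwwwww.....wwkwwwwwwwwwwwwwwwwwwwwwwwwww 
0.062 wwwwwwwwwwwwwwwwww..........wwkwwwwwwwwwwwwwwwwwwwwwwwwww 
0.063 wwwwwwwwwwwwwww.............k.wwwwkkkkkkkwwwwwwwwwwwwwwww 
0.064 wwwwwwwwwwwwwww................kkwwwkw.....wwwwwwwwwwwwww 
0.065 wwwwwwwwwwwww................................wwwwwwwwwwww 
0.066 wwwwww.................................................ww 
0.067 ......................................................... 
0.068 ......................................................... 
0.069 ......................................................... 
0.070 ......................................................... 
hues at notch [[17, 119, 86], [16, 109, 91], [15, 113, 138], [15, 61, 163], [13, 39, 194], [23, 21, 211], [15, 15, 202], [21, 16, 203], [19, 20, 219]]
```

```bash
python3 - <<'E'
from fit2 import *
im=cv2.imread("pics/w10.png"); h=cv2.cvtColor(im,cv2.COLOR_BGR2HSV)
o=robot.get_obs(); c=cam("wrist")
p=robot.camera_params("wrist"); M=np.linalg.inv(np.array(p["tool_from_camera"])); ct=(np.array(p["camera_matrix"]),M[:3,:3],M[:3,3])
print("notch corners px",[proj(ct,[x,y,.049]).round(1).tolist() for y in(.057,.068) for x in(.0085,-.0085)])
u=np.array([np.cos(-.516),np.sin(-.516)]); t=np.array([-u[1],u[0]]); B=np.array([.566,.24])
print("key corners px",[proj(c,[*(B+u*y+t*x),.056]).round(1).tolist() for y in(.061,.068) for x in(.006,-.006)])
for n,k in(("S",1),("V",2),("H",0)):
    print(n,"cols",list(range(326,352,1))[::5])
    for r in range(196,234,2 if k!=1 else 1): print(r," ".join("%3d"%x for x in h[r,326:352,k]))
E
```

```text
notch corners px [[334.3, 204.7], [332.9, 225.9], [348.9, 204.7], [347.2, 225.9]]
key corners px [[336.3, 203.8], [335.4, 218.3], [345.1, 203.8], [344.1, 218.2]]
S cols [326, 331, 336, 341, 346, 351]
196 110 110 115 108 108 108 107 110 107 115 105 105 112 106 111 114 113  93  55  29  19  15  17  17  14  16
197 107 101 118 105 109 108 104 107 103 111 106 105 113 102 105 106 114  92  47  29  15  15  13  12  17  16
198 119 106 107 105 112 107 106 107 108 108 109 109 111 107 110 108 105  87  54  24  15  14  17  11  15  14
199 110 105 111 111 108 111 107 110 108 107 106 108 102 104 109 105 112  84  47  24  19  15  12  15  17  18
200 106 108 116 107 109 111 107 109 107 108 103 108 112 112 111 116 112  89  41  22  14  14  13  15  15  15
201 105 107 107 100 115 109 109 111 107 112 109 109 108 102 107 109 111  83  37  13  15  14  18  13  16  15
202 131 106 115 117 109 106 110 111 108 108 106 109 112 107 103 113 105  80  35  18  16  13  15  17  16  12
203 107 113 118 104 111 113 108 110 111 107 111 106 107 106 113 111 109  79  36  19  12  17  16  17  17  14
204 107 116 104 102 112 104 108 115 
[... 6683 characters left out ...]
  16  21  24  19  18  16  20  20  23  18  15  25  22
222  16  15  15  16  16  16  15  15  16  14  16  14  13  14  18  18  21  20  22  19  22  19  20  23  22  21
224  17  15  16  15  15  14  16  15  14  16  14  14  14  18  16  19  19  22  25  20  21  16  24  22  24  22
226  15  15  13  17  15  16  15  16  14  15  16  15  16  16  14  15  15  16  22  30  27  23  25  21  21  24
228  14  14  16  17  15  13  17  15  15  15  16  14  16  15  16  15  15  17  21  19  22  23  20  25  22  30
230  15  13  17  15  17  15  14  14  15  16  16  16  15  16  15  15  15  17  23  21  22  22  20  22  25  21
232  13  16  13  14  16  14  15  15  15  17  16  15  15  15  16  15  16  19  24  24  23  23  19  24  19  17
```

```bash
python3 - <<'E'
from fit2 import *
p=robot.camera_params("wrist"); M=np.linalg.inv(np.array(p["tool_from_camera"])); ct=(np.array(p["camera_matrix"]),M[:3,:3],M[:3,3])
rs=np.arange(.056,.084,.0005)
for f in("w8","w10"):
    im=cv2.imread(f"pics/{f}.png")[:,:,::-1].copy(); S=sat(im); V=im.max(2).astype(np.float32); out=[]
    for a in range(-70,71,10):
        uv=np.array([proj(ct,[r*np.cos(np.radians(a)),r*np.sin(np.radians(a)),.049]) for r in rs]); s=samp(S,uv); i=np.where((s[:-1]>60)&(s[1:]<=60))[0]
        out.append((a,(rs[i]*1e3).round(1).tolist()))
        if f=="w10" and a in(-40,-10,0,10,40): print(a,"S",s[8::2].astype(int).tolist(),"V",samp(V,uv)[8::2].astype(int).tolist())
    print(f,out)
E
```

```text
w8 [(-70, [68.0]), (-60, [67.5]), (-50, [67.0]), (-40, [67.5]), (-30, [67.0]), (-20, [67.0]), (-10, []), (0, []), (10, [67.0]), (20, [67.0]), (30, [67.0]), (40, [67.0]), (50, [66.5]), (60, [66.5]), (70, [66.0])]
-40 S [109, 109, 108, 108, 111, 109, 108, 85, 42, 18, 14, 14, 15, 15, 15, 16, 15, 15, 14, 15, 14, 15, 14, 14, 16] V [149, 151, 148, 147, 141, 142, 137, 138, 144, 149, 148, 149, 149, 149, 146, 151, 150, 148, 149, 149, 150, 150, 150, 145, 150]
-10 S [109, 107, 107, 107, 108, 109, 107, 93, 54, 22, 13, 14, 15, 16, 15, 15, 16, 14, 15, 15, 15, 14, 14, 15, 15] V [150, 148, 148, 145, 143, 138, 138, 139, 138, 134, 135, 138, 141, 138, 140, 141, 143, 139, 140, 140, 141, 142, 142, 139, 142]
0 S [109, 110, 111, 110, 109, 109, 109, 101, 65, 27, 14, 13, 13, 12, 12, 14, 14, 12, 13, 15, 13, 12, 14, 14, 15] V [147, 151, 145, 144, 141, 141, 138, 137, 137, 139, 140, 139, 139, 137, 138, 136, 138, 137, 138, 137, 138, 137, 137, 140, 140]
10 S [108, 109, 108, 109, 107, 108, 108, 95, 57, 22, 14, 15, 14, 14, 16, 14, 16, 14, 14, 14, 15, 14, 12, 13, 12] V [151, 149, 147, 142, 142, 138, 138, 141, 140, 139, 135, 139, 138, 138, 138, 137, 139, 139, 137, 134, 138, 138, 134, 136, 135]
40 S [107, 108, 108, 109, 110, 107, 96, 60, 26, 15, 15, 14, 14, 14, 14, 13, 14, 13, 12, 12, 15, 15, 14, 15, 14] V [148, 147, 149, 143, 140, 137, 136, 136, 140, 139, 139, 139, 137, 139, 139, 139, 138, 139, 138, 137, 137, 138, 139, 135, 131]
w10 [(-70, [67.5]), (-60, [67.5]), (-50, [67.5]), (-40, [67.5]), (-30, [67.0]), (-20, [67.0]), (-10, [67.5]), (0, [68.0]), (10, [67.5]), (20, [67.0]), (30, [67.0]), (40, [67.0]), (50, [66.5]), (60, [67.0]), (70, [66.0])]
```

The key's saturated patch shows at px rows 205–214, with the notch's lower wall at row 224.5. The notch therefore has to move about 4–5 mm towards +tool x, mostly by rotation (about +3°) plus a 1 mm shift. I'll correct and look again.

>>> servo_tool:
  plan:
    - [0.005,-0.005,0,0,0,-0.02,20]
    - [0.01,-0.01,0,0,0,-0.035,20]
    - [0.01,-0.01,0,0,0,-0.035,20]
    - [0.01,-0.01,0,0,0,-0.035,20]
    - [0.01,-0.01,0,0,0,-0.035,20]
    - [0.01,-0.01,0,0,0,-0.035,20]

```text
time: 25.82
tool_pos: [0.5651, 0.2412, 0.1145]
ee_rot: [3.142, -0.0, 1.106]
wrist_force: [-0.2, -0.3, -2.8]
width: 0.0278
finger_force: 30.0
```

```bash
cat > look3.py <<'E'
from fit2 import *
import sys
o=robot.get_obs(); print(o["time"],o["tool_pos"].round(4),np.round(o["ee_rot"],3),o["wrist_force"].round(1))
c,im=shot("wrist",sys.argv[1]+".png"); h=cv2.cvtColor(im,cv2.COLOR_RGB2HSV)
for r in range(200,232): print(r,"S"," ".join("%3d"%x for x in h[r,334:347,1]),"  V"," ".join("%3d"%x for x in h[r,334:347,2]))
p=robot.camera_params("wrist"); M=np.linalg.inv(np.array(p["tool_from_camera"])); ct=(np.array(p["camera_matrix"]),M[:3,:3],M[:3,3]); S=sat(im); rs=np.arange(.056,.084,.0005); out=[]
for a in range(-50,51,10):
    s=samp(S,np.array([proj(ct,[r*np.cos(np.radians(a)),r*np.sin(np.radians(a)),.049]) for r in rs])); out.append((a,(rs[np.where((s[:-1]>60)&(s[1:]<=60))[0]]*1e3).round(1).tolist()))
print(out)
E
python3 look3.py w11
```

```text
25.8167 [0.5651 0.2412 0.1145] [ 3.142 -0.     1.106] [-0.2 -0.3 -2.8]
200 S 111 108 108 113 107 108 115 107 117  83  46  24  12   V 220 203 177 151 143 146 142 143 131 145 176 211 225
201 S 112 109 107 106 111 110 112 110 108  78  39  17  14   V 224 211 191 154 145 146 143 139 137 144 177 211 224
202 S 109 109 106 108 111 108 107 109 113  79  36  17  15   V 219 219 192 160 143 146 143 138 136 148 182 216 220
203 S 113 110 106 106 109 102 113 109  98  70  33  18  13   V 206 208 183 151 141 143 135 141 143 154 186 215 222
204 S 109 110  99  98 112 112 113  95  75  52  30  15  14   V 183 178 167 145 128 128 122 129 149 166 196 220 221
205 S 112 107  99 102 109 128 107  90  57  33  23  16  14   V 148 153 149 132 105  96 100 111 138 178 207 224 221
206 S 110 106 105 100 115 135 147  91  56  26  18  16  12   V 135 144 143 127  93  72  73  81 123 165 208 221 221
207 S 110 112 109 109 123 140 168 129  75  35  17  14  15   V 135 141 136 124 102  80  73  79  95 137 180 212 216
208 S 101 105 106 108 120 141 160 156 137  65  27  19  14   V 137 143 142 135 117 101  86  88  84 114 163 200 217
209
[... 2077 characters left out ...]
0 108 102  72  38  18  17  16   V 158 182 193 185 191 208 211 210 202 206 203 214 213
228 S 107 109 107 108 110 111 110 103  76  30  16  15  14   V 196 215 224 219 216 220 224 217 211 210 208 218 217
229 S 114 107 106 105 106 110 108  99  68  31  11  13  14   V 215 227 230 228 223 223 224 219 214 207 207 214 218
230 S 109 103 104 108 103 105 107 100  66  26  11  14  12   V 226 230 230 224 227 224 222 219 211 204 207 214 221
231 S 107 105 101 106 107 108 108  95  61  28  10  13  14   V 226 229 228 224 224 221 220 219 212 211 211 216 217
[(-50, [67.5]), (-40, [67.5]), (-30, [67.0]), (-20, [67.0]), (-10, [67.0]), (0, [67.0]), (10, [67.0]), (20, [67.0]), (30, [67.0]), (40, [66.5]), (50, [67.0])]
```

The key now sits centred in the notch to within about 0.5 px (key rows 206.8–219.7, notch bottom plane 203–224.4). Lowering gently.

>>> servo_tool:
  plan:
    - [0,0,0.02,0,0,0,20]
    - [0,0,0.04,0,0,0,20]
    - [0,0,0.06,0,0,0,20]
    - [0,0,0.08,0,0,0,20]
    - [0,0,0.09,0,0,0,20]
    - [0,0,0.09,0,0,0,20]
    - [0,0,0.09,0,0,0,20]

```text
time: 26.45
tool_pos: [0.565, 0.2412, 0.1053]
ee_rot: [-3.141, 0.0, 1.106]
wrist_force: [-0.1, -0.2, -3.8]
width: 0.0281
finger_force: 30.0
```

No contact yet, so the key is inside the notch. Continuing in small steps.

>>> servo_tool:
  plan:
    - [0,0,0.01,0,0,0,20]
    - [0,0,0.02,0,0,0,20]
    - [0,0,0.03,0,0,0,20]
    - [0,0,0.03,0,0,0,20]
    - [0,0,0.03,0,0,0,20]

```text
time: 26.87
tool_pos: [0.565, 0.2412, 0.1024]
ee_rot: [-3.141, 0.0, 1.107]
wrist_force: [-0.8, -0.5, -2.9]
width: 0.0277
finger_force: 30.0
```

>>> servo_tool:
  plan:
    - [0,0,0.01,0,0,0,20]
    - [0,0,0.02,0,0,0,20]
    - [0,0,0.02,0,0,0,20]
    - [0,0,0.02,0,0,0,20]

```text
time: 27.2
tool_pos: [0.565, 0.2412, 0.1004]
ee_rot: [-3.141, 0.0, 1.106]
wrist_force: [-0.6, -0.4, -3.4]
width: 0.0279
finger_force: 30.0
```

>>> servo_tool:
  plan:
    - [0,0,0.005,0,0,0,20]
    - [0,0,0.01,0,0,0,20]
    - [0,0,0.015,0,0,0,20]
    - [0,0,0.015,0,0,0,20]
    - [0,0,0.015,0,0,0,20]

```text
time: 27.62
tool_pos: [0.5651, 0.2413, 0.0991]
ee_rot: [3.141, -0.0, 1.107]
wrist_force: [0.3, -0.1, -1.9]
width: 0.0279
finger_force: 30.0
```

>>> servo_tool:
  plan:
    - [0,0,0.004,0,0,0,20]
    - [0,0,0.008,0,0,0,20]
    - [0,0,0.008,0,0,0,20]
    - [0,0,0.008,0,0,0,20]

```text
time: 27.95
tool_pos: [0.5652, 0.2413, 0.0991]
ee_rot: [3.141, -0.001, 1.107]
wrist_force: [-2.5, -0.8, 2.3]
width: 0.0275
finger_force: 30.0
```

The tray is home: TCP height is 0.0991, exactly as expected, with about 5 N on the rim. Release and retreat upward.

>>> servo_tool:
  plan:
    - [0,0,0,0,0,0,32]
    - [0,0,0,0,0,0,40]
    - [0,0,0,0,0,0,50]
    - [0,0,0,0,0,0,60]
    - [0,0,0,0,0,0,60]
    - [0,0,0,0,0,0,60]
    - [0,0,0,0,0,0,60]
    - [0,0,-0.1,0,0,0,60]
    - [0,0,-0.3,0,0,0,60]
    - [0,0,-0.6,0,0,0,60]
    - [0,0,-0.9,0,0,0,60]
    - [0,0,-1,0,0,0,60]

```text
time: 28.95
tool_pos: [0.5671, 0.242, 0.2047]
ee_rot: [3.135, -0.007, 1.107]
wrist_force: [1.0, -0.1, 1.0]
width: 0.0604
finger_force: 0.0
```

>>> servo_tool:
  plan:
    - [-0.3,0,-0.1,0,0,0,60]
    - [-0.6,0,-0.2,0,0,0,60]
    - [-0.9,0,-0.3,0,0,0,60]
    - [-0.9,0,-0.3,0,0,0,60]
    - [-0.9,0,-0.3,0,0,0,60]
    - [-0.9,0,-0.3,0,0,0,60]

```text
time: 29.45
tool_pos: [0.5248, 0.1611, 0.2278]
ee_rot: [-3.141, -0.0, 1.106]
wrist_force: [0.5, 0.5, 0.3]
width: 0.0598
finger_force: 0.0
```

```bash
python3 - <<'E'
from fit2 import *
o=robot.get_obs(); print(o["time"],o["tool_pos"].round(4),o["width"])
c,im=shot("wrist","w12.png"); S=sat(im)
for B in((.5651,.2413),):
    for z in(.050,):
        rs=np.arange(.056,.084,.0005); E=[]
        for a in np.radians(np.arange(-180,180,4)):
            uv=np.array([proj(c,[B[0]+r*np.cos(a),B[1]+r*np.sin(a),z]) for r in rs])
            if (uv<1).any() or (uv[:,0]>510).any() or (uv[:,1]>240).any(): continue
            s=samp(S,uv); i=np.where((s[:-1]>60)&(s[1:]<=60))[0]
            if len(i)==1: E.append([B[0]+rs[i[0]]*np.cos(a),B[1]+rs[i[0]]*np.sin(a)])
        E=np.array(E); print(len(E),least_squares(lambda x:np.hypot(E[:,0]-x[0],E[:,1]-x[1])-x[2],[*B,.068],loss="soft_l1",f_scale=.0005).x.round(4))
k=robot.find_in("tray_handle","wrist")[:1]; print(k,proj(c,[.5651,.2413,.11]))
h=cv2.cvtColor(im,cv2.COLOR_RGB2HSV); u=np.array([np.cos(-.47),np.sin(-.47)])
for r in(.060,.0625,.065):
  uv=[proj(c,[.5651+r*np.cos(t),.2413+r*np.sin(t),.053]).round().astype(int) for t in np.radians(np.arange(-45,-8,1.5))]; print(r,[int(h[v,x,1]) for x,v in uv],[int(h[v,x,2]) for x,v in uv])
s,_=shot("scene"); print(robot.find_in("pestle_mid","scene")[:3],robot.find_in("tray_handle","scene")[:1],proj(s,[.565,.2413,.1]),proj(s,[.565,.2413,.064]))
E
```

```text
29.45 [0.5248 0.1611 0.2278] 0.05984709531320768
90 [0.5644 0.2408 0.0673]
[{'extent': [259.4, 102.8, 119.6, 128.3], 'conf': 0.76}] [258.84366601  99.31577196]
0.06 [108, 109, 110, 112, 112, 107, 108, 120, 111, 117, 110, 114, 161, 113, 112, 112, 110, 109, 108, 110, 111, 107, 112, 107, 109] [128, 126, 130, 128, 127, 129, 127, 91, 83, 76, 79, 83, 57, 90, 100, 143, 153, 177, 200, 206, 203, 209, 207, 207, 206]
0.0625 [111, 106, 109, 118, 110, 111, 113, 135, 130, 150, 159, 163, 154, 133, 121, 110, 109, 114, 111, 109, 107, 112, 106, 103, 104] [126, 125, 126, 123, 127, 122, 115, 66, 55, 56, 69, 69, 71, 75, 103, 176, 182, 175, 188, 201, 201, 201, 203, 207, 206]
0.065 [113, 110, 106, 80, 94, 96, 78, 88, 147, 168, 147, 156, 155, 157, 107, 88, 97, 91, 85, 76, 96, 91, 94, 89, 98] [122, 118, 118, 121, 117, 125, 115, 96, 73, 85, 90, 88, 89, 81, 93, 162, 174, 171, 190, 191, 192, 193, 190, 194, 200]
[{'extent': [293.6, 157.8, 13.9, 51.1], 'conf': 0.76}, {'extent': [297.9, 180.2, 10.9, 37.7], 'conf': 0.57}] [{'extent': [388.5, 203.6, 53.7, 39.6], 'conf': 0.91}] [389.54326795 189.15165111] [387.43239384 201.22142583]
```

The tray sits at the seated height with the key inside its notch (key −34.5° to −25°, notch about −35° to −23°). The pestle is upright on the coaster and nothing is touched, so I'm handing in.

```bash
python3 -c "
from bench import robot
print(robot.close_job())"
```

```text
the job is handed in; nothing more can be done
None
```

The job is handed in (no verdict came back): beads stirred into each other's half, pestle standing on its coaster, tray down on the bowl with the notch over the key and released, all by my last checks.

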